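Open the vent of a sealed field box on the kit-building bench

TASK

Open the vent of the grey plastic box on the bench: lift the flip-top tab by its thumb ridge and fold it right back over its hinge, then unscrew the ribbed black cap beneath it (counter-clockwise, taking fresh grips) until it has come up to its stop, and ease off as soon as it does, for the vent's neck sits in soft rubber and must not be wrung round. It is light plastic: grip gently, do not crush or force the tab, cap or box, and leave everything else on the bench where it is.

Things in the scene. Friction and masses are not known exactly. Their poses are not given: they have to be found in the camera images.
- box: Grey plastic box, 134 (x) by 184 (y) by 55 mm tall, fixed to the bench. Origin: centre of its underside; x points from thumb ridge to hinge, z up; flat deck 55 mm above the origin. Vent axis at x = -15, y = -30 mm: a neck 36 mm in diameter, 12 mm high, with the cap above it, under the tab. A small fixed blind gland (22 mm across, 16 mm high) at x = 0, y = +62 mm is not part of the job.
- tab (a joint): Angle of the flip-top tab (rad): 0 = down over the cap (it may start up to 0.1 ajar), grows as it lifts, 2.6 = folded right back against its stop. The hinge is stiff (0.15 N m), so the tab stays where it is left. Folded beyond 2.3 it leaves the room above the cap free.
- tab_hinge (a point): Middle of the tab's hinge axis, fixed on the box: 46 mm in x behind the vent axis and 40 mm above the deck. The hinge axis runs along the box's y; axes as the box's. A fixed post 22 mm wide in y and 36 mm high stands below it, 42 to 56 mm behind the vent axis.
- tab_grip (a point): Centre of the thumb ridge at the tab's free end, 80 mm from the hinge axis: a bar 46 mm long in y, 14 by 14 mm in section, 40 mm above the deck when down. The tab's plate (4 mm thick) is as wide. Pinched by its two ends (closing along the box's y, 15 N) it lifts and pivots between the pads, hand upright; past upright it can be pushed on over by its inner face. Its stop is hard: meet it slowly.
- cap_top (a point): Centre of the cap's top face; rises with it and turns only with the neck. Fully in it is 34 mm above the deck; it starts up to 1.5 mm higher. It rises 3 mm per radian turned counter-clockwise (from above) against the neck, to a hard stop at 41.2 mm (2.4 rad from fully in). The thread drags with 0.3 N m; against the stop the torque climbs by 0.25 N m per 0.1 rad. Captive.
- cap_mid (a point): Centre of the cap, half-way up, 11 mm below its top: a ribbed black round cap 40 mm in diameter and 22 mm high, thin-walled: 25 N of grip turns it without slipping, keep it under 30 N a side, turning force included. Rises with the cap. With the tab folded back, fingers fit beside the cap when they close along a line within 45 degrees of the box's y.
- neck (a joint): Twist (rad, counter-clockwise positive) of the vent's neck in its rubber seat: 0 at rest, springs back, 2.5 N m per radian. The thread's drag alone twists it about 0.12 while the cap turns; once the cap is at its stop, turning on winds it further. Beyond 0.30 (0.75 N m) it tears.
Things that resemble listed ones, but are neither listed nor needed, are in the scene too. What is shaped like the box but brown or orange is not meant.

How it is judged:
By the outcome, as a careful person would: the job done as asked, in the order asked, and still so for the second after the job is handed in, with the robot touching nothing.
It also fails if it takes over 72 s, if anything falls off the work surface, if the arm or the gripper's body presses on something with over 40 N, if the wrist force passes 120 N, or if a joint passes its speed limit or range.

ROBOT

A 6-joint arm with a two-finger parallel gripper is mounted at the origin on the work surface. World frame = base frame: x ahead of the robot, y to its left, z up, the work surface at z = 0. Lengths are in mm, angles in rad, forces in N, time in s.
With the tool pointing down it reaches from about 350 to 775 mm from the base axis. Payload 7.3 kg.
Tool frame: the origin (TCP) lies midway between the tips of the shut fingers; the grasp point (between the pads) lies 19 mm behind it (bot.hold_point_z is the distance from the TCP to the grasp point, in mm); z points along the fingers, y is the direction in which the jaws open and shut (so a half turn about z gives the same grasp; the last joint's range is limited). The gripper opens to 92 mm and grips with 3 to 60 N. Pads are 19 mm wide; open, the fingers measure 130 mm over their backs; the gripper's body (75 mm by 190 mm) begins 47 mm behind the grasp point.
Start: joints at [-1.369, 0.342, 1.524, -0, 1.275, -0.146], TCP at [178.959, -493.577, 226.741] pointing down, gripper open.
Joint ranges: [-2.53, 2.53], [-0.77, 2.02], [0.04, 2.7], [-1, 4.14], [0.28, 2.66], [-3.11, 3.11]. Speed limits (rad/s): [2.57, 2.57, 3.14, 3.14, 3.14, 3.14].

INTERFACE

Orientations are given as [roll, pitch, yaw] about the fixed x, y, z axes, in that order (R = Rz(yaw) Ry(pitch) Rx(roll)).
In Python, from plant import bot gives the robot as it stands.
- The arm moves only by the tool servo_tool, never from a script. Its argument "series" is a list of rows, each a list of 5 numbers: the opening, from 0 (shut) to 1 (fully open), then the shift along the tool's x, y, z each as a share of 50 mm, from -1 to 1, then the turn about the tool's z as a share of 90 degrees, from -1 to 1. In form: [[gripper, tx, ty, tz, spin], ...]. A call has 1 to 20 rows; each row shifts and turns the commanded pose from where the row before left it, along the tool's axes as they then stand; what a row does not reach is not made up. A row lasts 1/8 s, in which the tool goes at most 62.5 mm and 10.7 degrees, less where a joint would pass 70% of its speed; a pose out of reach is approached as far as the arm can. A call with a number of a shift or a turn outside -1 to 1 is refused whole. A call with a gripper value outside its range is refused whole. The fingers move at their own pace and stop on an object; the grip force is fixed at half the most. Time passes only in rows, so rows that do not move let the fingers close. It gives the time, the measured TCP pose, the force and the opening at its end, in the units of the state.
- bot.get_obs(): the state, without advancing time (a new reading comes with each control period).
- bot.capture(name): name is "scene" or "top" or "wrist"; returns the picture (480x640x3 uint8, red, green, blue); there is no depth.
- bot.camera_model(name): a dict with "mtx" (3x3 intrinsics, pixels), "world_from_camera" (4x4, takes a point from camera to world coordinates). Camera axes: x right, y up, looking along -z (the intrinsics and any distortion apply to the point x, -y, -z); pixel columns grow to the right and rows downward; lengths in mm; the calibration is good to about 2 mm. The wrist camera is an equidistant fisheye: a pixel r from the principal point sees the ray r / f radians off the axis. A picture is of the moment at which its call begins: read the wrist's pose just before it. camera_model takes no time and is no camera call; for the wrist camera it gives the pose at the moment of the call.
- bot.close_job(): hands the job in, once; it reports no verdict.
Trained networks look in the newest picture that a camera, given by its name, has taken for a name from the list of things; names that differ only in an ending like _2 or _b are one class to them, and where a whole thing is asked for, a point or a joint stands for the part that bears it (a point fixed in the world has none). Each returns a list of dicts, best first, with "p" (0 to 1); they miss things now and then, are a little off and sometimes report something else, mostly with a low value. They report only what shows in the picture. A call takes as long as a camera call. They do not tell look-alikes from the thing itself.
- bot.outline_of(camera, label): "mask" (480x640 bool, what is visible of it).
- bot.pinpoint(camera, label): "point" ([x, y, z] in mm, in the coordinates of the camera as it stood for that picture, good to about 4 mm: a listed point, or the origin of a listed thing).
The state is a dict: "time": time; "joint_positions": joint angles; "dq": joint speeds; "tau": joint torques, N m; "tool_pos": TCP position; "tcp_rot": TCP orientation; "contact_force": force on the tool from outside, world axes, zero at the start; "moment": the same for the moment, N m; "grip_width": finger opening in mm.
Only numpy, scipy, OpenCV 4.12 (cv2) and the standard library are available. Lean on these libraries where they do the work, as an engineer would, in place of code of your own. Each camera call takes 0.05 s, during which the arm holds its last target.

## Working session

There is one attempt and no reset: what is moved stays moved. The work goes in short steps, Python scripts to look and compute and a tool call to move; the robot and the scene stay as the last step left them, time stands still between calls to the robot, and variables do not carry over. Pictures are saved under pics/ and viewed, and the job is handed in when it is done.

Besides the shell and the picture viewer there is one more tool, called after "Request:" by a JSON object that holds its "method" and its "body". servo_tool: Moves the arm, as the interface text tells. Shift numbers are shares of 50 mm and turn numbers shares of 90 degrees, none past 1 either way. Its arguments: {"type":"object","properties":{"series":{"type":"array"}},"required":["series"]}

```bash
ls; mkdir -p pics; cat > h.py <<'E'
import numpy as np, cv2
from plant import bot
def save(img,n): cv2.imwrite(f'pics/{n}.png',cv2.cvtColor(img,cv2.COLOR_RGB2BGR))
def toworld(cam,p,M=None):
    M=bot.camera_model(cam)["world_from_camera"] if M is None else M
    return (np.array(M)@np.append(p,1))[:3]
def project(cam,P,M=None):
    m=bot.camera_model(cam);M=np.array(m["world_from_camera"]);K=np.array(m["mtx"])
    c=np.linalg.inv(M)@np.append(P,1);v=np.array([c[0],-c[1],-c[2]])
    if cam=='wrist':
        th=np.arctan2(np.hypot(v[0],v[1]),v[2]);d=v[:2]/max(1e-9,np.hypot(v[0],v[1]))*th
        return K[:2,:2]@d+K[:2,2]
    u=K@v;return u[:2]/u[2]
E
python3 - <<'E'
from h import *
o=bot.get_obs();print({k:np.round(v,3) for k,v in o.items()},bot.hold_point_z)
for c in ['scene','top']:
    i=bot.capture(c);save(i,c+'0');m=bot.camera_model(c);print({k:np.round(v,2).tolist() if not isinstance(v,str) else v for k,v in m.items()})
    for l in ['box','tab_grip','tab_hinge','cap_top']:
        for d in bot.pinpoint(c,l)[:3]: print(c,l,round(d['p'],2),toworld(c,d['point']).round(1),project(c,toworld(c,d['point'])).round())
E
```

```text
pics
{'time': np.float64(0.0), 'joint_positions': array([-1.369,  0.343,  1.525, -0.   ,  1.275, -0.146]), 'dq': array([ 0.   , -0.001,  0.002, -0.001, -0.002,  0.001]), 'tau': array([-1.0000e-03, -4.3124e+01, -2.4422e+01,  7.2000e-02,  5.6000e-02,
       -0.0000e+00]), 'tool_pos': array([ 178.875, -493.146,  226.026]), 'tcp_rot': array([-3.14 , -0.   ,  0.348]), 'contact_force': array([ 0.068, -0.321, -0.524]), 'moment': array([-0.05 , -0.034, -0.026]), 'grip_width': np.float64(91.37)} 18.8
{'mtx': [[462.9, 0.0, 320.29], [0.0, 462.9, 249.6], [0.0, 0.0, 1.0]], 'world_from_camera': [[0.36, -0.55, 0.75, 1241.0], [0.93, 0.23, -0.28, -421.32], [-0.01, 0.8, 0.6, 724.83], [0.0, 0.0, 0.0, 1.0]]}
scene box 0.97 [ 531.  -124.9   -1.5] [332. 303.]
scene box 0.93 [ 5.442e+02  3.126e+02 -2.000e-01] [495. 261.]
scene box 0.61 [ 372.8 -573.2    3.5] [121. 308.]
scene tab_grip 0.92 [ 334.5 -615.9   97.2] [ 87. 270.]
scene tab_grip 0.91 [ 191.1 -346.6   93.6] [202. 214.]
scene tab_grip 0.9 [501.5 277.8  89.8] [480. 226.]
scene tab_hinge 0.96 [ 564.6 -154.1   93.6] [326. 284.]
scene tab_hinge 0.91 [ 
[... 249 characters left out ...]
 [[593.15, 0.0, 321.18], [0.0, 593.15, 242.43], [0.0, 0.0, 1.0]], 'world_from_camera': [[0.02, 0.99, -0.12, 237.43], [-1.0, 0.02, -0.02, -139.44], [-0.02, 0.12, 0.99, 1538.0], [0.0, 0.0, 0.0, 1.0]]}
top box 0.92 [ 529.3 -125.1   -1.3] [327. 203.]
top box 0.91 [260.9 291.1  -1.6] [165. 302.]
top box 0.83 [551.7 313.1   3. ] [162. 191.]
top tab_grip 0.91 [504.  278.1  95.6] [164. 202.]
top tab_grip 0.88 [209.6 252.1  96. ] [168. 322.]
top tab_grip 0.62 [ 487.1 -162.2   95.5] [342. 213.]
top tab_hinge 0.85 [ 415.3 -599.3   99.5] [521. 246.]
top tab_hinge 0.76 [ 567.7 -157.4   94.9] [341. 181.]
top tab_hinge 0.59 [582.  287.   92.1] [163. 172.]
top cap_top 0.23 [ 529.7 -125.9    0.8] [328. 203.]
```

View pics/scene0.png

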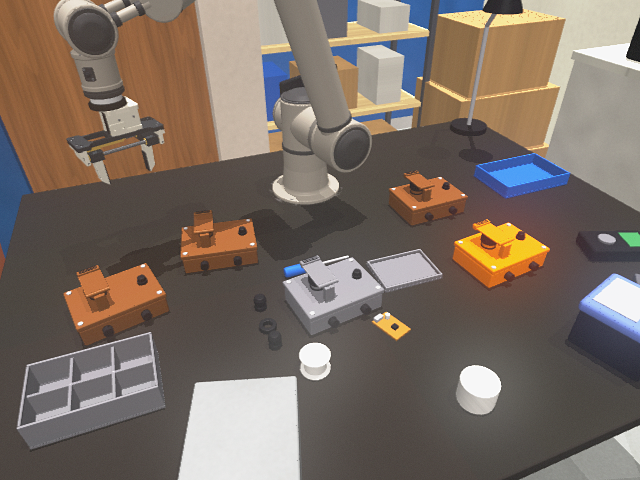

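View pics/top0.png

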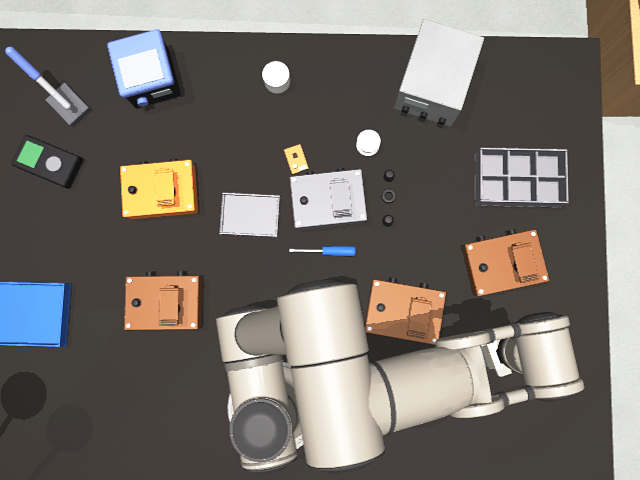

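Candidates: the grey box is at scene (332,295) / top (328,203). Look-alikes in scene are brown at (115,300), (218,245) and (427,198), and orange at (500,252). By description I choose the grey one, and I'll check it in a close crop and fit its pose.

```bash
cat >> h.py <<'E'
LOC={'box':(0,0,0),'tab_hinge':(31,-30,95),'tab_grip':(-49,-30,95),'cap_top':(-15,-30,89.5)}
def fit(obs):
    # obs list of (local, world)
    a=np.array([x[0] for x in obs],float);b=np.array([x[1] for x in obs],float)
    ac=a.mean(0);bc=b.mean(0);A=a-ac;B=b-bc
    yaw=np.arctan2((A[:,0]*B[:,1]-A[:,1]*B[:,0]).sum(),(A[:,0]*B[:,0]+A[:,1]*B[:,1]).sum())
    R=np.array([[np.cos(yaw),-np.sin(yaw),0],[np.sin(yaw),np.cos(yaw),0],[0,0,1]])
    return bc-R@ac,yaw,R
E
python3 - <<'E'
from h import *
s=cv2.imread('pics/scene0.png')[220:340,240:400];t=cv2.imread('pics/top0.png')[150:240,270:390]
cv2.imwrite('pics/crop0.png',np.hstack([cv2.resize(s,(480,360),interpolation=2),cv2.resize(t,(320,240),interpolation=2).copy() if 0 else cv2.copyMakeBorder(cv2.resize(t,(320,240),interpolation=2),0,120,0,0,0)]))
obs=[(LOC['box'],(531,-124.9,-1)),(LOC['box'],(529.3,-125.1,-1.3)),(LOC['tab_hinge'],(564.6,-154.1,94)),(LOC['tab_hinge'],(567.7,-157.4,95)),(LOC['tab_grip'],(487.1,-162.2,95.5))]
p,y,R=fit(obs);print(p,y)
bot.capture('top')
for d in bot.outline_of('top','box')[:3]:
    m=d['mask'];print(d['p'],m.sum(),np.argwhere(m).mean(0))
# deck corners overlay yaw by HSV grey edges
import itertools
for c in ['top','scene']:
    im=cv2.imread(f'pics/{c}0.png')
    for z in (55,0):
        q=np.array([project(c,p+R@np.array([sx*67,sy*92,z])) for sx,sy in [(-1,-1),(1,-1),(1,1),(-1,1)]])
        cv2.polylines(im,[q.round().astype(int)],True,(0,255,0) if z else (255,0,0),1)
    u=project(c,p+R@np.array([0,0,55])).astype(int)
    cr=im[u[1]-60:u[1]+60,u[0]-80:u[0]+80];cv2.imwrite(f'pics/ov_{c}.png',cv2.resize(cr,None,fx=5,fy=5,interpolation=2))
E
```

```text
[ 531.64123742 -127.06853599   -0.56      ] 0.09517299963743776
0.93 4081 [311.24111737 404.87576574]
0.81 4198 [302.07575036 163.17246308]
0.75 4091 [198.77169396 328.09630897]
```

View pics/ov_top.png

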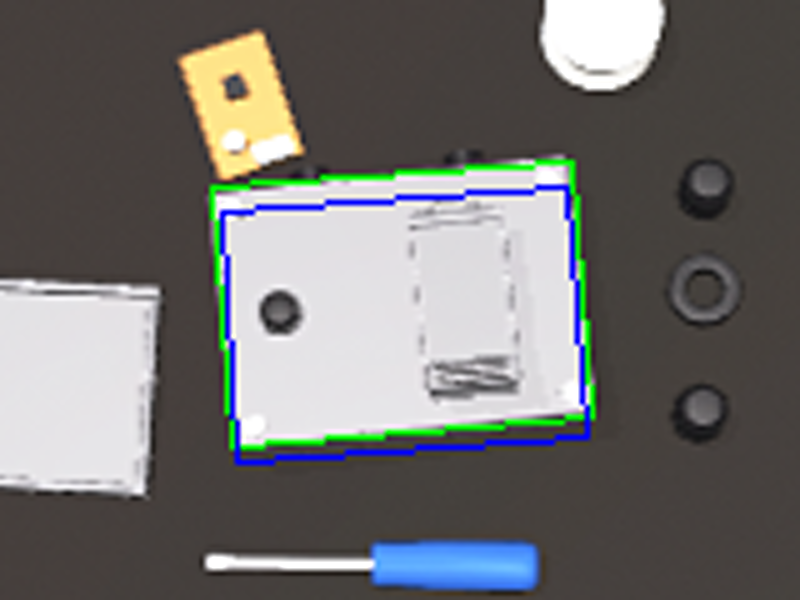

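View pics/ov_scene.png

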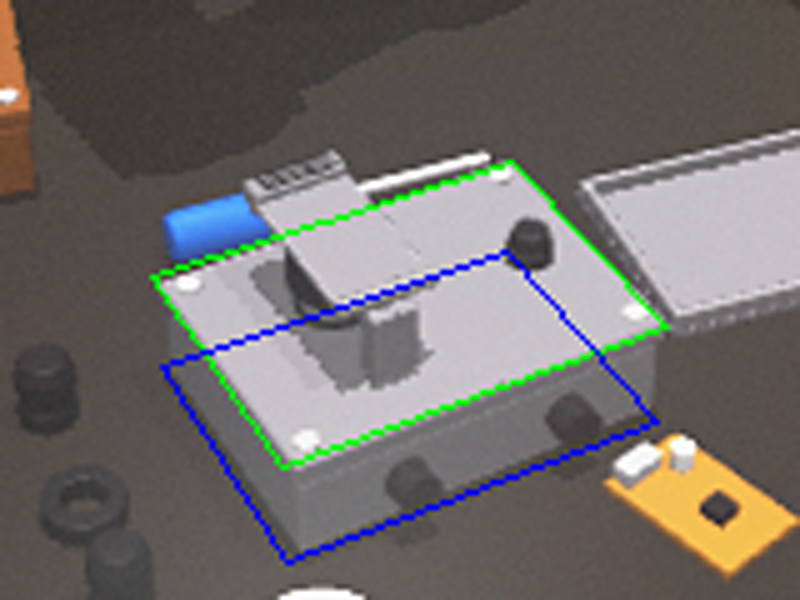

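The overlay fits the grey box to about 1 mm: gland at top (280,312) in the crop, tab at (465,300), hinge post toward +x. The yaw is about 0.095. Next I move above it.

Request:
{"method": "servo_tool", "body": {"series": [[1, 0, 0, 0, 0.081], [1, 0, 0, 0, 0.081], [1, 0.67, -0.605, -0.03, 0], [1, 0.67, -0.605, -0.03, 0], [1, 0.67, -0.605, -0.03, 0], [1, 0.67, -0.605, -0.03, 0], [1, 0.67, -0.605, -0.03, 0], [1, 0.67, -0.605, -0.03, 0], [1, 0.67, -0.605, -0.03, 0], [1, 0.67, -0.605, -0.03, 0], [1, 0.67, -0.605, -0.03, 0], [1, 0.67, -0.605, -0.03, 0], [1, 0, 0, 0, 0]]}}

```text
time: 2.22
tool_pos: [485.7, -159.1, 241.7]
tcp_rot: [-3.141, -0.001, 0.097]
contact_force: [-0.1, -1.0, 0.8]
grip_width: 91.8
```

```bash
python3 - <<'E'
from h import *
p=np.array([531.6,-127.1,0]);y=.093
R=np.array([[np.cos(y),-np.sin(y),0],[np.sin(y),np.cos(y),0],[0,0,1]])
i=bot.capture('wrist');save(i,'w1');M=bot.camera_model('wrist')['world_from_camera']
o=bot.get_obs();print(o['time'],o['tool_pos'],o['tcp_rot']); print(np.round(M,2))
obs=[]
for l in LOC:
    for d in bot.pinpoint('wrist',l)[:2]:
        w=toworld('wrist',d['point'],M);print(l,round(d['p'],2),w.round(1),(R.T@(w-p)).round(1))
im=cv2.imread('pics/w1.png')
for z in (55,0):
    q=np.array([project('wrist',p+R@np.array([sx*67,sy*92,z])) for sx,sy in [(-1,-1),(1,-1),(1,1),(-1,1)]])
    cv2.polylines(im,[q.round().astype(int)],True,(0,255,0) if z else (255,0,0),1)
for l in LOC: cv2.circle(im,tuple(project('wrist',p+R@np.array(LOC[l])).round().astype(int)),3,(0,0,255),1)
for sy in (-23,23): cv2.circle(im,tuple(project('wrist',p+R@np.array([-49,-30+sy,95])).round().astype(int)),2,(255,255,0),1)
cv2.imwrite('pics/w1o.png',im)
E
```

```text
2.275 [ 484.73561314 -160.26680014  241.5596306 ] [3.14143011e+00 3.06039026e-04 9.61116642e-02]
[[ 1.0000e-01  9.6000e-01  2.5000e-01  5.5003e+02]
 [-1.0000e+00  9.0000e-02  2.0000e-02 -1.5374e+02]
 [-0.0000e+00 -2.5000e-01  9.7000e-01  4.0082e+02]
 [ 0.0000e+00  0.0000e+00  0.0000e+00  1.0000e+00]]
box 0.78 [ 530.8 -123.8   -0.9] [-0.5  3.4 -0.9]
tab_hinge 0.79 [ 275.5 -363.5   94.9] [-276.9 -211.6   94.9]
tab_hinge 0.73 [ 565.4 -151.    95.9] [ 31.4 -26.9  95.9]
tab_grip 0.61 [ 479.7 -167.1  101.6] [-55.3 -35.  101.6]
cap_top 0.6 [ 229.3 -355.2   87.6] [-322.2 -199.1   87.6]
```

View pics/w1o.png

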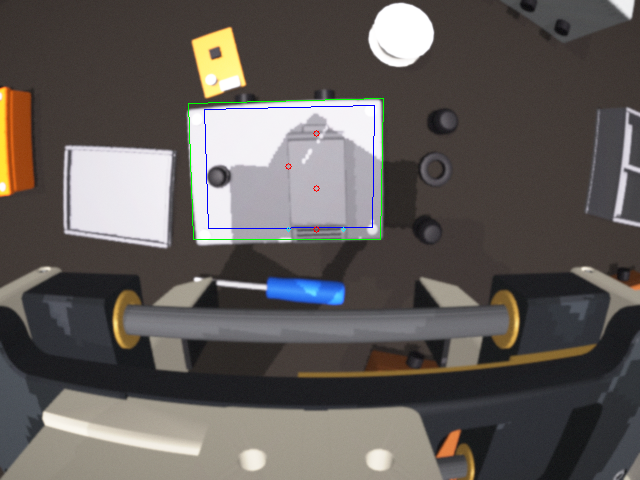

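```bash
python3 - <<'E'
import cv2
im=cv2.imread('pics/w1o.png')[90:255,180:400];cv2.imwrite('pics/w1z.png',cv2.resize(im,(792,594),interpolation=2))
E
```

```text
(no output)
```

View pics/w1z.png

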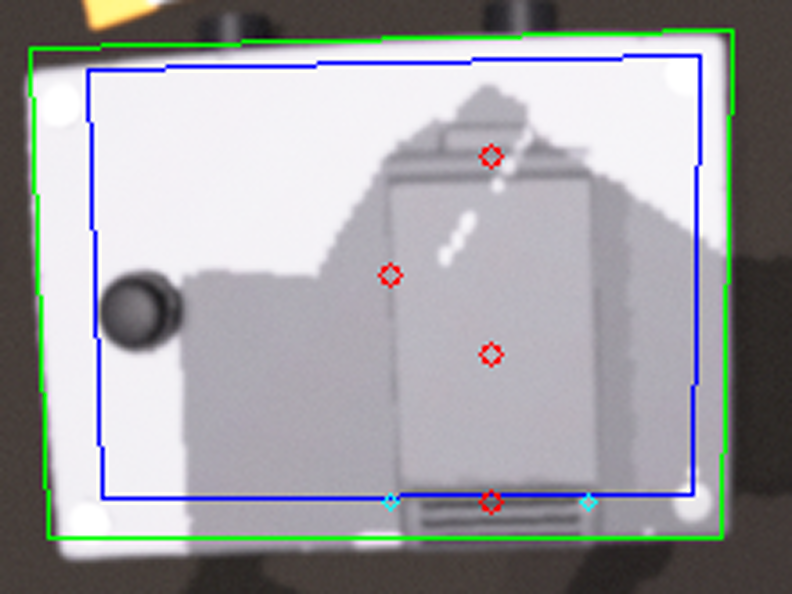

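```bash
python3 - <<'E'
from h import *
from scipy.optimize import least_squares
p0=np.array([531.64123742,-127.06853599,-0.56]);y0=.09517
def Rz(y): return np.array([[np.cos(y),-np.sin(y),0],[np.sin(y),np.cos(y),0],[0,0,1]])
def org(c):
    u=project(c,p0+Rz(y0)@np.array([0,0,55])).astype(int);return u-[80,60]
# order: (-,-),(-,+),(+,-),(+,+)
D={'top':org('top')+np.array([(577,390),(253,428),(555,175),(230,203)])/5,
'scene':org('scene')+np.array([(188,283),(500,173),(306,441),(637,311)])/5,
'wrist':np.array([180,90])+np.array([(692,500),(90,523),(688,75),(60,105)])/3.6}
S=[(-1,-1),(-1,1),(1,-1),(1,1)]
def res(x,cams):
    r=[]
    for c in cams:
        for s,d in zip(S,D[c]):
            r.append((project(c,np.array([x[0],x[1],0])+Rz(x[2])@np.array([s[0]*x[3],s[1]*x[4],57]))-d)*(1 if c!='wrist' else 1))
    return np.concatenate(r)
for cs in (['top'],['scene'],['wrist'],['top','scene'],['top','scene','wrist']):
    f=least_squares(res,[531,-127,.1,58,83],args=(cs,));print(cs,f.x.round(3),np.abs(f.fun).max().round(2))
E
```

```text
['top'] [ 5.32236e+02 -1.28674e+02  1.24000e-01  5.70730e+01  8.27900e+01] 0.5
['scene'] [ 5.33374e+02 -1.24429e+02  1.28000e-01  5.62970e+01  8.10480e+01] 0.1
['wrist'] [ 5.27776e+02 -1.28563e+02  1.24000e-01  5.59880e+01  8.13400e+01] 0.42
['top', 'scene'] [ 5.32943e+02 -1.26237e+02  1.26000e-01  5.68160e+01  8.17340e+01] 1.64
['top', 'scene', 'wrist'] [ 5.28843e+02 -1.27852e+02  1.24000e-01  5.61990e+01  8.14730e+01] 2.63
```

```bash
cat >> h.py <<'E'
P=np.array([531.,-126.5,0]);YAW=.125
def Rz(y): return np.array([[np.cos(y),-np.sin(y),0],[np.sin(y),np.cos(y),0],[0,0,1]])
def W(l): return P+Rz(YAW)@np.array(l,float)
def ridge(a,dr,dn,yy): # tab-plane coordinates: dr along radius from ridge centre outward, dn normal (up at a=0)
    r=80+dr
    return W([31-r*np.cos(a)+dn*np.sin(a), -30+yy, 95+r*np.sin(a)+dn*np.cos(a)])
def drawtab(im,c,a,col):
    for dr in (-7,7):
        for dn in (-7,7):
            q=[tuple(project(c,ridge(a,dr,dn,s)).round().astype(int)) for s in (-23,23)];cv2.line(im,*q,col,1)
    for yy in(-23,23):
        q=np.array([project(c,ridge(a,d,n,yy)) for d,n in((-7,-7),(7,-7),(7,7),(-7,7))]);cv2.polylines(im,[q.round().astype(int)],True,col,1)
E
python3 - <<'E'
from h import *
out=[]
im=cv2.resize(cv2.imread('pics/scene0.png')[232:320,275:390],None,fx=1,fy=1)
from h import project as pr
import h
base=cv2.imread('pics/scene0.png')
for a in (0,.1):
    S=4; b=cv2.resize(base[225:320,270:390],None,fx=S,fy=S,interpolation=2)
    h.project=lambda c,X:(pr(c,X)-[270,225]+.5)*S
    h.drawtab(b,'scene',a,(0,255,0))
    q=np.array([h.project('scene',W([31,-30+s,95])) for s in(-23,23)]).astype(int);cv2.line(b,tuple(q[0]),tuple(q[1]),(0,0,255),1)
    q=np.array([h.project('scene',W([i*67,j*92,55])) for i,j in[(-1,-1),(1,-1),(1,1),(-1,1)]]).astype(int);cv2.polylines(b,[q],True,(255,0,0),1)
    out.append(b[:300,:390])
cv2.imwrite('pics/aj.png',np.hstack(out))
E
```

```text
(no output)
```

View pics/aj.png

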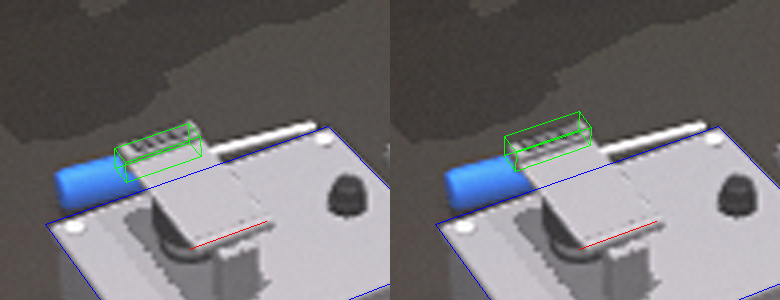

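Request:
{"method": "servo_tool", "body": {"series": [[1, 0.01, 0.055, 0, -0.018], [1, 0, 0, 0.6, 0], [1, 0, 0, 0.6, 0], [1, 0, 0, 0.6, 0], [0.8, 0, 0, 0.6, 0], [0.7, 0, 0, 0.6, 0], [0.6, 0, 0, 0.27, 0], [0.58, 0, 0, 0, 0]]}}

```text
time: 3.48
tool_pos: [484.7, -164.2, 77.8]
tcp_rot: [-3.141, 0.001, 0.121]
contact_force: [1.3, 0.1, 0.4]
grip_width: 56.6
```

```bash
python3 - <<'E'
from h import *
o=bot.get_obs();print(o['time'],o['tool_pos'].round(1),o['tcp_rot'].round(4),o['contact_force'].round(2),o['moment'].round(2),o['grip_width'])
i=bot.capture('wrist');save(i,'w2');s=bot.capture('scene')
cv2.imwrite('pics/s2.png',cv2.resize(s[190:340,240:400,::-1],None,fx=4,fy=4,interpolation=2))
E
```

```text
3.475 [ 484.7 -164.2   77.8] [-3.141e+00  1.100e-03  1.213e-01] [1.32 0.08 0.44] [ 0.02  0.03 -0.03] 56.57022326011609
```

View pics/w2.png

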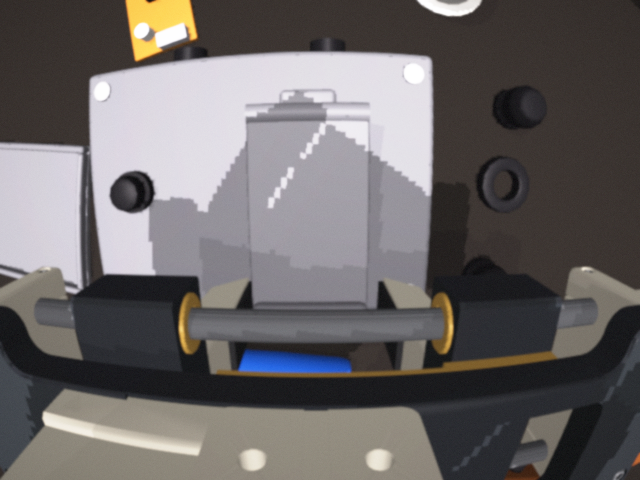

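View pics/s2.png

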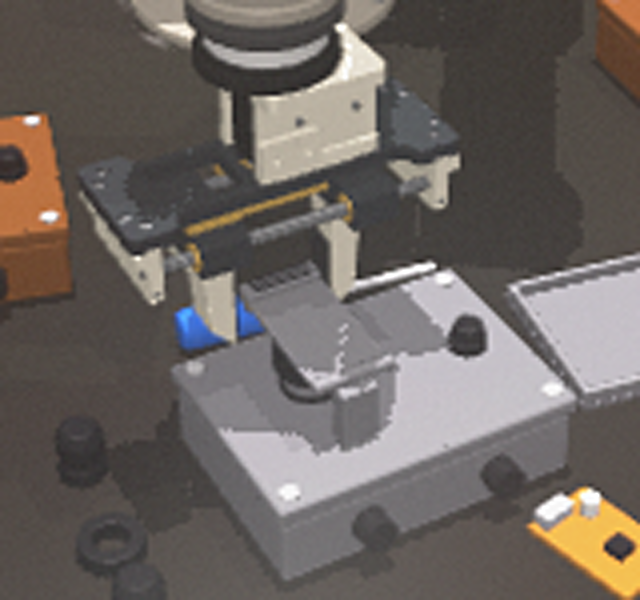

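Request:
{"method": "servo_tool", "body": {"series": [[0.54, 0.02, -0.03, 0, -0.003], [0.52, 0, 0, 0, 0], [0.51, 0, 0, 0, 0], [0.51, 0, 0, 0, 0]]}}

```text
time: 4.08
tool_pos: [486.0, -162.0, 78.4]
tcp_rot: [-3.141, -0.0, 0.126]
contact_force: [-0.3, 2.0, 0.7]
grip_width: 47.1
```

```bash
cat > st.py <<'E'
from h import *
o=bot.get_obs();print(round(float(o['time']),2),o['tool_pos'].round(1),o['tcp_rot'].round(4),'F',o['contact_force'].round(2),'M',o['moment'].round(3),'w',round(float(o['grip_width']),2))
E
python3 st.py
```

```text
4.08 [ 486.  -162.    78.4] [-3.1415e+00 -3.0000e-04  1.2640e-01] F [-0.33  2.02  0.67] M [ 0.386 -0.036  0.025] w 47.07
```

Request:
{"method": "servo_tool", "body": {"series": [[0.505, 0, -0.012, 0, 0], [0.5, 0, 0, 0, 0], [0.5, 0, 0, 0, 0]]}}

```text
time: 4.45
tool_pos: [485.8, -161.6, 78.2]
tcp_rot: [-3.142, 0.0, 0.126]
contact_force: [0.4, 2.0, 1.3]
grip_width: 45.7
```

```bash
python3 st.py
```

```text
4.45 [ 485.8 -161.6   78.2] [-3.1415e+00  1.0000e-04  1.2630e-01] F [0.35 2.05 1.34] M [ 0.3   -0.067  0.008] w 45.73
```

Request:
{"method": "servo_tool", "body": {"series": [[0.49, 0, 0, 0, 0], [0.49, 0, 0, 0, 0]]}}

```text
time: 4.7
tool_pos: [485.8, -161.6, 78.2]
tcp_rot: [-3.142, 0.0, 0.126]
contact_force: [0.4, 1.9, 1.7]
grip_width: 45.9
```

```bash
python3 st.py
```

```text
4.7 [ 485.8 -161.6   78.2] [-3.1416e+00  1.0000e-04  1.2640e-01] F [0.36 1.87 1.7 ] M [ 0.298 -0.032  0.038] w 45.94
```

Request:
{"method": "servo_tool", "body": {"series": [[0.49, 0.004, 0, -0.12, 0], [0.49, 0.013, 0, -0.119, 0], [0.49, 0, 0, 0, 0]]}}

```text
time: 5.08
tool_pos: [486.9, -161.5, 90.7]
tcp_rot: [3.141, -0.001, 0.126]
contact_force: [2.4, 2.5, -1.9]
grip_width: 45.4
```

```bash
python3 st.py; python3 - <<'E'
from h import *
s=bot.capture('scene')
cv2.imwrite('pics/s3.png',cv2.resize(s[190:340,240:400,::-1],None,fx=4,fy=4,interpolation=2))
E
```

```text
5.08 [ 486.9 -161.5   90.7] [ 3.1413e+00 -6.0000e-04  1.2640e-01] F [ 2.38  2.46 -1.91] M [ 0.413 -0.15   0.022] w 45.44
```

View pics/s3.png

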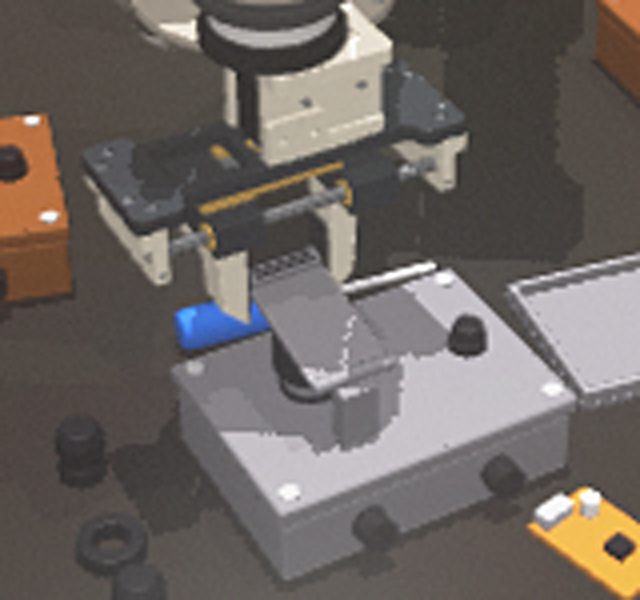

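```bash
python3 - <<'E'
import numpy as np
a=np.arange(.15,2.56,.15)
for i in range(len(a)-1): print(round(a[i+1],2),(80*(np.cos(a[i])-np.cos(a[i+1]))/50).round(3),(-80*(np.sin(a[i+1])-np.sin(a[i]))/50).round(3))
E
```

```text
0.3 0.053 -0.234
0.45 0.088 -0.223
0.6 0.12 -0.207
0.75 0.15 -0.187
0.9 0.176 -0.163
1.05 0.198 -0.135
1.2 0.216 -0.103
1.35 0.229 -0.07
1.5 0.237 -0.035
1.65 0.24 0.001
1.8 0.237 0.037
1.95 0.229 0.072
2.1 0.215 0.105
2.25 0.197 0.136
2.4 0.175 0.164
2.55 0.148 0.188
```

Request:
{"method": "servo_tool", "body": {"series": [[0.49, 0.053, 0, -0.234, 0], [0.49, 0.088, 0, -0.223, 0], [0.49, 0.12, 0, -0.207, 0], [0.49, 0.15, 0, -0.187, 0], [0.49, 0, 0, 0, 0]]}}

```text
time: 5.75
tool_pos: [507.3, -158.8, 133.8]
tcp_rot: [3.141, -0.0, 0.127]
contact_force: [-3.2, 2.8, 2.6]
grip_width: 45.7
```

```bash
python3 st.py; python3 - <<'E'
from h import *
s=bot.capture('scene')
cv2.imwrite('pics/s4.png',cv2.resize(s[190:340,240:400,::-1],None,fx=4,fy=4,interpolation=2))
E
```

```text
5.75 [ 507.3 -158.8  133.8] [ 3.1412e+00 -3.0000e-04  1.2680e-01] F [-3.22  2.81  2.62] M [0.442 0.613 0.039] w 45.65
```

View pics/s4.png

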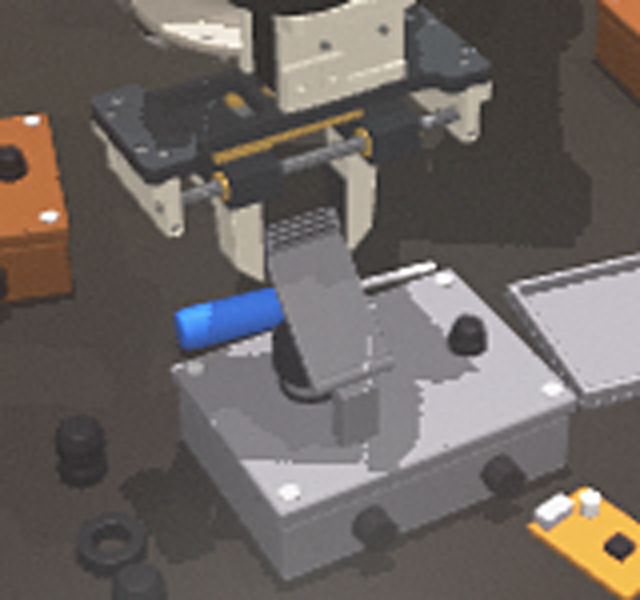

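Request:
{"method": "servo_tool", "body": {"series": [[0.49, 0.176, 0, -0.163, 0], [0.49, 0.198, 0, -0.135, 0], [0.49, 0.216, 0, -0.103, 0], [0.49, 0.229, 0, -0.07, 0], [0.49, 0, 0, 0, 0]]}}

```text
time: 6.42
tool_pos: [548.6, -153.5, 156.8]
tcp_rot: [3.142, -0.001, 0.127]
contact_force: [-2.8, 3.6, 2.3]
grip_width: 45.5
```

```bash
python3 st.py; python3 - <<'E'
from h import *
s=bot.capture('scene')
cv2.imwrite('pics/s5.png',cv2.resize(s[170:340,240:400,::-1],None,fx=3.5,fy=3.5,interpolation=2))
E
```

```text
6.42 [ 548.6 -153.5  156.8] [ 3.1416e+00 -1.3000e-03  1.2670e-01] F [-2.78  3.61  2.3 ] M [ 0.635  0.534 -0.047] w 45.54
```

View pics/s5.png

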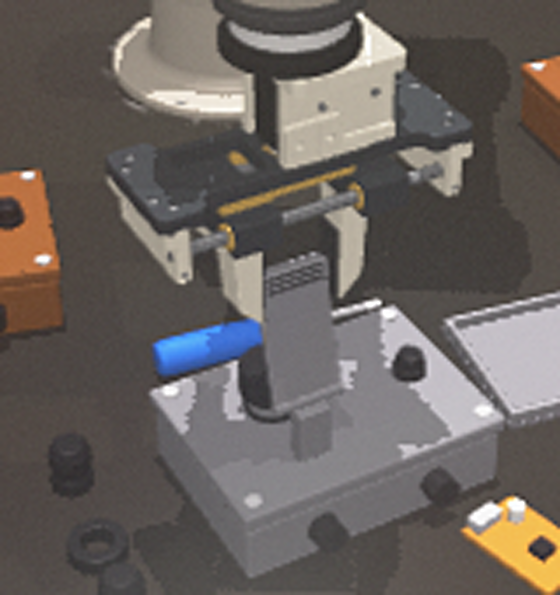

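Request:
{"method": "servo_tool", "body": {"series": [[0.49, 0.237, -0.008, -0.035, 0], [0.49, 0.24, -0.008, 0, 0], [0.49, 0.237, 0, 0.037, 0], [0.49, 0.229, 0, 0.072, 0], [0.49, 0, 0, 0, 0]]}}

```text
time: 7.1
tool_pos: [596.1, -147.3, 153.7]
tcp_rot: [3.14, -0.004, 0.126]
contact_force: [0.3, 2.8, 3.6]
grip_width: 45.5
```

```bash
python3 st.py; python3 - <<'E'
from h import *
s=bot.capture('scene')
cv2.imwrite('pics/s6.png',cv2.resize(s[170:340,240:400,::-1],None,fx=3.5,fy=3.5,interpolation=2))
E
```

```text
7.1 [ 596.1 -147.3  153.7] [ 3.14   -0.0041  0.1265] F [0.31 2.81 3.56] M [ 0.39   0.102 -0.057] w 45.45
```

View pics/s6.png

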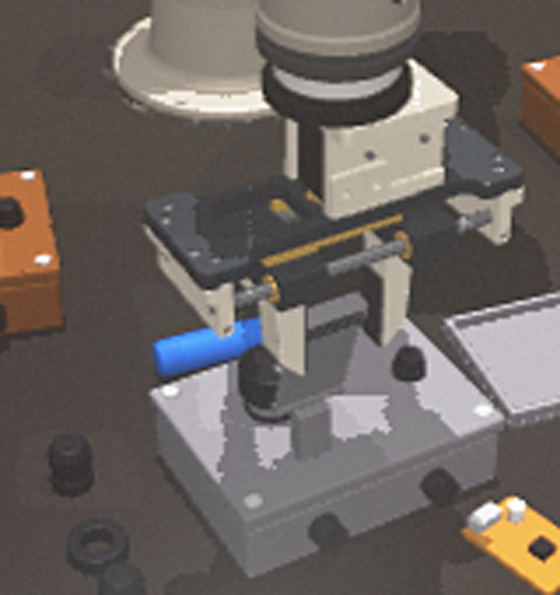

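Request:
{"method": "servo_tool", "body": {"series": [[0.49, 0.215, 0, 0.105, 0], [0.49, 0.197, 0, 0.136, 0], [0.49, 0.09, 0, 0.08, 0], [0.49, 0.085, 0, 0.084, 0], [0.49, 0, 0, 0, 0]]}}

```text
time: 7.78
tool_pos: [626.1, -143.4, 134.2]
tcp_rot: [3.139, -0.007, 0.126]
contact_force: [4.5, 3.3, 5.1]
grip_width: 45.7
```

```bash
python3 st.py; python3 - <<'E'
from h import *
s=bot.capture('scene')
cv2.imwrite('pics/s7.png',cv2.resize(s[170:340,240:400,::-1],None,fx=3.5,fy=3.5,interpolation=2))
E
```

```text
7.78 [ 626.1 -143.4  134.2] [ 3.1394 -0.007   0.1264] F [4.45 3.27 5.06] M [ 0.551 -0.53  -0.03 ] w 45.7
```

View pics/s7.png

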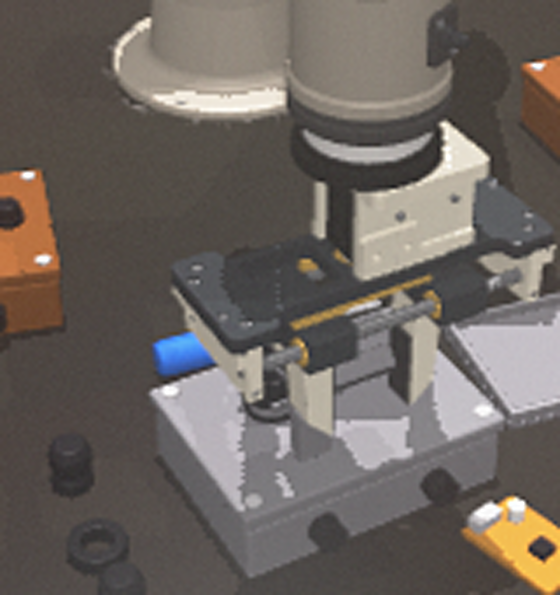

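Request:
{"method": "servo_tool", "body": {"series": [[0.49, 0.064, 0, 0.05, 0], [0.49, 0.05, 0, 0.062, 0], [0.49, 0.025, 0, 0.033, 0], [0.49, 0, 0, 0, 0]]}}

```text
time: 8.32
tool_pos: [632.7, -142.6, 127.0]
tcp_rot: [3.14, -0.006, 0.126]
contact_force: [3.7, 3.9, 5.4]
grip_width: 45.4
```

```bash
python3 st.py
```

```text
8.32 [ 632.7 -142.6  127. ] [ 3.1396 -0.0065  0.1263] F [3.72 3.93 5.35] M [ 0.466 -0.409  0.022] w 45.41
```

Request:
{"method": "servo_tool", "body": {"series": [[0.49, 0.012, 0, 0.017, 0], [0.49, 0.012, 0, 0.017, 0], [0.49, 0, 0, 0, 0]]}}

```text
time: 8.7
tool_pos: [633.8, -142.4, 125.5]
tcp_rot: [3.14, -0.007, 0.126]
contact_force: [3.1, 4.2, 7.4]
grip_width: 45.3
```

```bash
python3 st.py
```

```text
8.7 [ 633.8 -142.4  125.5] [ 3.1395 -0.0066  0.1263] F [3.05 4.19 7.4 ] M [ 0.521 -0.34  -0.044] w 45.34
```

Request:
{"method": "servo_tool", "body": {"series": [[0.49, 0.012, 0, 0.018, 0], [0.49, 0.012, 0, 0.018, 0], [0.49, 0, 0, 0, 0]]}}

```text
time: 9.07
tool_pos: [635.2, -142.3, 123.8]
tcp_rot: [3.14, -0.007, 0.126]
contact_force: [3.1, 3.5, 6.9]
grip_width: 45.5
```

```bash
python3 st.py
```

```text
9.07 [ 635.2 -142.3  123.8] [ 3.1395 -0.0069  0.1263] F [3.05 3.49 6.85] M [ 0.557 -0.332  0.011] w 45.48
```

Request:
{"method": "servo_tool", "body": {"series": [[0.49, 0.012, 0, 0.018, 0], [0.49, 0.0, 0, 0, 0], [0.49, 0, 0, 0, 0]]}}

```text
time: 9.45
tool_pos: [635.8, -142.2, 122.9]
tcp_rot: [3.139, -0.007, 0.126]
contact_force: [2.8, 4.0, 6.6]
grip_width: 45.3
```

```bash
python3 st.py; python3 - <<'E'
from h import *
s=bot.capture('scene')
cv2.imwrite('pics/s8.png',cv2.resize(s[170:340,240:400,::-1],None,fx=3.5,fy=3.5,interpolation=2))
E
```

```text
9.45 [ 635.8 -142.2  122.9] [ 3.1395 -0.007   0.1263] F [2.84 4.02 6.59] M [ 0.519 -0.356  0.004] w 45.31
```

View pics/s8.png

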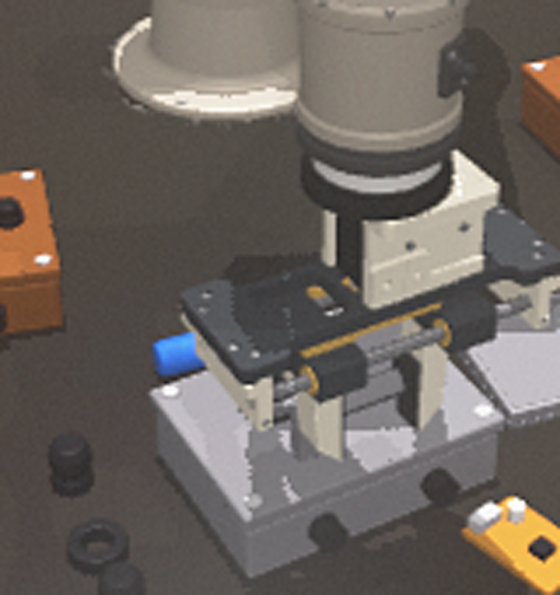

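Request:
{"method": "servo_tool", "body": {"series": [[0.49, 0.01, 0, 0.018, 0], [0.49, 0.01, 0, 0.018, 0], [0.49, 0, 0, 0, 0]]}}

```text
time: 9.88
tool_pos: [637.0, -142.1, 121.2]
tcp_rot: [3.139, -0.008, 0.126]
contact_force: [4.3, 3.0, 7.6]
grip_width: 45.6
```

```bash
python3 st.py
```

```text
9.88 [ 637.  -142.1  121.2] [ 3.1394 -0.0075  0.1263] F [4.26 3.   7.65] M [ 0.621 -0.395  0.042] w 45.56
```

Request:
{"method": "servo_tool", "body": {"series": [[0.49, 0.01, 0, 0.018, 0], [0.49, 0.01, 0, 0.018, 0], [0.49, 0, 0, 0, 0]]}}

```text
time: 10.25
tool_pos: [638.1, -141.9, 119.5]
tcp_rot: [3.139, -0.008, 0.126]
contact_force: [4.4, 4.0, 8.1]
grip_width: 45.6
```

```bash
python3 st.py
```

```text
10.25 [ 638.1 -141.9  119.5] [ 3.1393 -0.0079  0.1263] F [4.39 4.04 8.12] M [ 0.664 -0.51  -0.018] w 45.57
```

Request:
{"method": "servo_tool", "body": {"series": [[0.6, 0, 0, 0, 0], [0.75, 0, 0, 0, 0], [0.8, 0, 0, -0.2, 0], [0.8, 0, 0, -0.6, 0], [0.8, -0.3, 0, -0.8, 0], [0.8, -0.8, 0, -0.5, 0], [0.8, -0.8, 0, 0, 0], [0.8, 0, 0, 0, 0]]}}

```text
time: 11.25
tool_pos: [539.2, -154.2, 223.3]
tcp_rot: [3.141, -0.0, 0.125]
contact_force: [0.1, 0.7, -0.2]
grip_width: 73.5
```

```bash
python3 st.py; python3 - <<'E'
from h import *
import h
s=bot.capture('scene');base=s[:,:,::-1].copy()
b0=cv2.resize(base[200:320,270:400],None,fx=4,fy=4,interpolation=2)
w=bot.capture('wrist');M=bot.camera_model('wrist')['world_from_camera'];save(w,'w9')
bot.capture
for l in ('cap_top','cap_mid','tab_grip','tab_hinge'):
    for c,MM in (('scene',None),('wrist',M)):
        for d in bot.pinpoint(c,l)[:4]:
            q=toworld(c,d['point'],MM); 
            if np.linalg.norm(q[:2]-P[:2])<150: print(c,l,round(d['p'],2),q.round(1),(Rz(YAW).T@(q-P)).round(1))
pr=h.project;h.project=lambda c,X:(pr(c,X)-[270,200]+.5)*4
h.drawtab(b0,'scene',2.6,(0,255,0))
cv2.imwrite('pics/s9.png',b0)
E
```

```text
11.25 [ 539.2 -154.2  223.3] [ 3.141e+00 -1.000e-04  1.248e-01] F [ 0.11  0.69 -0.16] M [ 0.001 -0.032  0.005] w 73.47
wrist cap_top 0.59 [ 525.  -161.3   86.7] [-10.2 -33.8  86.7]
wrist cap_top 0.51 [ 625.6 -144.4  147.1] [ 91.6 -29.6 147.1]
scene cap_mid 0.65 [ 517.2 -153.9   78.3] [-17.1 -25.5  78.3]
wrist cap_mid 0.67 [ 518.6 -156.6   73.3] [-16.  -28.3  73.3]
scene tab_grip 0.75 [ 631.4 -141.5  137.6] [ 97.8 -27.4 137.6]
wrist tab_grip 0.59 [ 624.1 -140.2  143.8] [ 90.6 -25.2 143.8]
scene tab_hinge 0.95 [ 563.  -148.3   93.4] [ 29.  -25.6  93.4]
wrist tab_hinge 0.86 [ 563.7 -149.5   94.2] [ 29.5 -26.9  94.2]
```

View pics/s9.png

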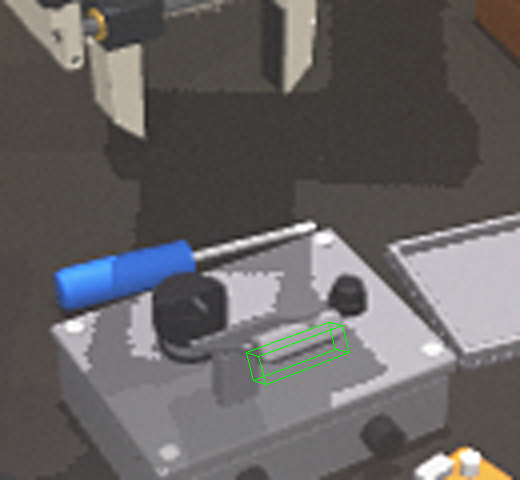

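View pics/w9.png

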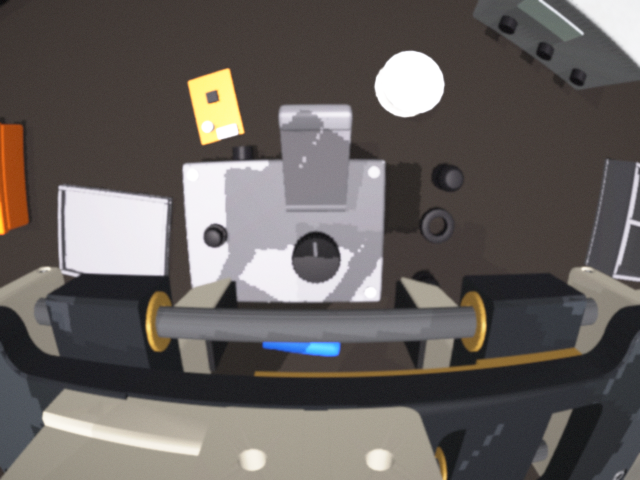

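```bash
python3 - <<'E'
from h import *
import h
s=bot.capture('scene');base=s[:,:,::-1].copy()
pr=h.project;S=6;h.project=lambda c,X:(pr(c,X)-[315,265]+.5)*S
o=[]
for a in (None,2.3,2.4,2.5):
    b=cv2.resize(base[265:305,315:368],None,fx=S,fy=S,interpolation=2)
    if a: h.drawtab(b,'scene',a,(0,255,0))
    o.append(b)
cv2.imwrite('pics/s9b.png',np.vstack([np.hstack(o[:2]),np.hstack(o[2:])]))
b=cv2.resize(s[255:310,295:350,::-1],None,fx=8,fy=8,interpolation=2);cv2.imwrite('pics/s9c.png',b)
E
```

```text
(no output)
```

View pics/s9b.png

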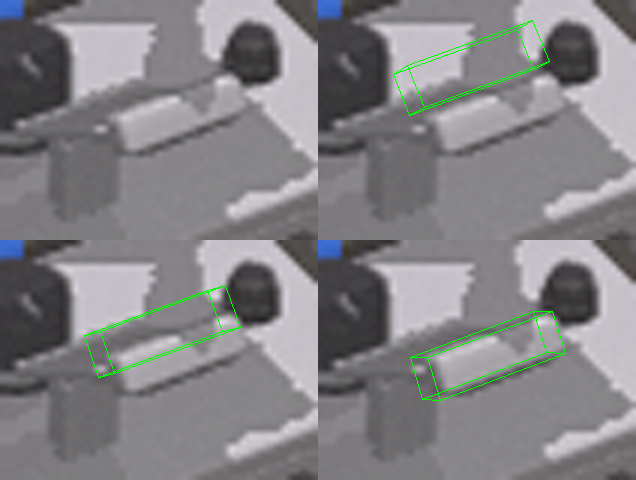

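Request:
{"method": "servo_tool", "body": {"series": [[0.4, 0.6, 0.01, 0, 0], [0, 0.6, 0.01, 0.2, 0], [0, 0.6, 0.01, 0.4, 0], [0, 0, 0, 0.4, 0], [0, 0, 0, 0.25, 0], [0, 0, 0, 0, 0]]}}

```text
time: 12.55
tool_pos: [629.9, -143.9, 158.7]
tcp_rot: [-3.141, 0.002, 0.126]
contact_force: [0.1, 0.1, 0.7]
grip_width: 18.4
```

```bash
python3 st.py
```

```text
12.55 [ 629.9 -143.9  158.7] [-3.1407e+00  1.9000e-03  1.2620e-01] F [0.09 0.12 0.75] M [0.012 0.036 0.045] w 18.44
```

Request:
{"method": "servo_tool", "body": {"series": [[0, 0, 0, 0.04, 0], [0, 0, 0, 0.04, 0], [0, 0, 0, 0.04, 0], [0, 0, 0, 0.04, 0], [0, 0, 0, 0, 0]]}}

```text
time: 13.18
tool_pos: [630.8, -144.0, 151.9]
tcp_rot: [3.141, -0.001, 0.126]
contact_force: [0.6, -0.2, 1.5]
grip_width: 0.6
```

```bash
python3 st.py
```

```text
13.18 [ 630.8 -144.   151.9] [ 3.1412e+00 -8.0000e-04  1.2630e-01] F [ 0.62 -0.23  1.46] M [ 0.051 -0.059 -0.001] w 0.61
```

Request:
{"method": "servo_tool", "body": {"series": [[0, 0, 0, 0.03, 0], [0, 0, 0, 0.03, 0], [0, 0, 0, 0.03, 0], [0, 0, 0, 0, 0]]}}

```text
time: 13.68
tool_pos: [630.7, -144.1, 147.2]
tcp_rot: [3.141, -0.001, 0.126]
contact_force: [3.0, 0.4, 4.7]
grip_width: 0.5
```

```bash
python3 st.py
```

```text
13.68 [ 630.7 -144.1  147.2] [ 3.1412e+00 -6.0000e-04  1.2640e-01] F [3.01 0.42 4.66] M [ 0.103 -0.571 -0.052] w 0.5
```

Request:
{"method": "servo_tool", "body": {"series": [[0, 0, 0, 0.03, 0], [0, 0, 0, 0.02, 0], [0, 0, 0, 0, 0]]}}

```text
time: 14.05
tool_pos: [630.7, -144.1, 145.2]
tcp_rot: [3.141, -0.001, 0.126]
contact_force: [2.4, 0.5, 7.5]
grip_width: 0.8
```

```bash
python3 st.py
```

```text
14.05 [ 630.7 -144.1  145.2] [ 3.1411e+00 -8.0000e-04  1.2630e-01] F [2.42 0.52 7.49] M [ 0.165 -0.422  0.011] w 0.76
```

Request:
{"method": "servo_tool", "body": {"series": [[0, 0, 0, 0.02, 0], [0, 0, 0, 0.02, 0], [0, 0, 0, 0, 0]]}}

```text
time: 14.42
tool_pos: [631.0, -144.1, 144.7]
tcp_rot: [3.14, -0.002, 0.126]
contact_force: [-0.4, 2.0, 14.1]
grip_width: 0.1
```

```bash
python3 st.py
```

```text
14.43 [ 631.  -144.1  144.7] [ 3.1403e+00 -2.2000e-03  1.2640e-01] F [-0.4   2.04 14.14] M [ 0.251 -0.058 -0.   ] w 0.09
```

Request:
{"method": "servo_tool", "body": {"series": [[0, 0, 0, 0.02, 0], [0, 0, 0, 0.02, 0], [0, 0, 0, 0, 0]]}}

```text
time: 14.8
tool_pos: [631.2, -144.2, 144.3]
tcp_rot: [3.14, -0.004, 0.126]
contact_force: [-2.4, 2.7, 22.5]
grip_width: 0.9
```

```bash
python3 st.py;python3 - <<'E'
from h import *
import h
s=bot.capture('scene');base=s[:,:,::-1].copy()
pr=h.project;S=6;h.project=lambda c,X:(pr(c,X)-[315,255]+.5)*S
o=[]
for a in (None,2.5,2.55,2.6):
    b=cv2.resize(base[255:305,315:368],None,fx=S,fy=S,interpolation=2)
    if a: h.drawtab(b,'scene',a,(0,255,0))
    o.append(b)
cv2.imwrite('pics/s10.png',np.vstack([np.hstack(o[:2]),np.hstack(o[2:])]))
E
```

```text
14.8 [ 631.2 -144.2  144.3] [ 3.1396 -0.0035  0.1265] F [-2.44  2.71 22.5 ] M [0.389 0.445 0.027] w 0.87
```

View pics/s10.png

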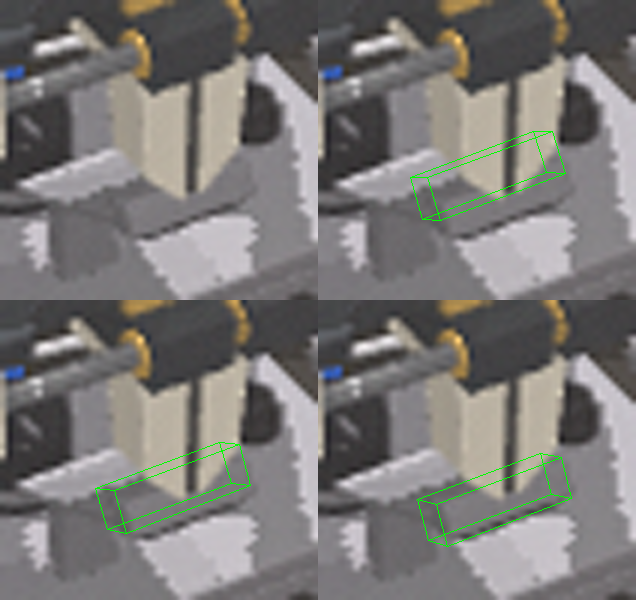

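The tab is at its stop: 2 mm of command raised the force to 22 N. I'm backing off now and going to look at the cap.

Request:
{"method": "servo_tool", "body": {"series": [[0, 0, 0, -0.1, 0], [0.2, 0, 0, -0.6, 0], [0.6, -0.2, 0, -0.7, 0], [0.7, -0.6, -0.01, 0, 0], [0.7, -0.6, -0.01, 0, 0], [0.7, -0.6, -0.01, 0, 0], [0.7, -0.6, -0.01, 0, 0], [0.7, 0, 0, 0, 0]]}}

```text
time: 15.85
tool_pos: [498.7, -158.2, 209.7]
tcp_rot: [-3.14, 0.004, 0.125]
contact_force: [-0.2, 0.2, -0.0]
grip_width: 62.8
```

```bash
python3 st.py;python3 - <<'E'
from h import *
import h
w=bot.capture('wrist');m=bot.camera_model('wrist');M=m['world_from_camera'];save(w,'w11')
for l in ('cap_top','cap_mid','tab_grip','tab_hinge'):
    for d in bot.pinpoint('wrist',l)[:4]:
        q=toworld('wrist',d['point'],M)
        if np.linalg.norm(q[:2]-P[:2])<150: print(l,round(d['p'],2),q.round(1),(Rz(YAW).T@(q-P)).round(1))
s=bot.capture('scene');t=bot.capture('top');save(t,'t11')
for c in('scene','top'):
  for l in ('cap_top','cap_mid','tab_grip','tab_hinge'):
    for d in bot.pinpoint(c,l)[:4]:
        q=toworld(c,d['point'])
        if np.linalg.norm(q[:2]-P[:2])<150: print(c,l,round(d['p'],2),q.round(1),(Rz(YAW).T@(q-P)).round(1))
im=w[:,:,::-1].copy()
u=project('wrist',W([-15,-30,89.5]));print(u)
for th in np.linspace(0,6.28,60):
    cv2.circle(im,tuple(project('wrist',W([-15+20*np.cos(th),-30+20*np.sin(th),89.5])).round().astype(int)),0,(0,255,0),-1)
x,y=u.astype(int);cv2.imwrite('pics/w11z.png',cv2.resize(im[max(0,y-70):y+70,x-90:x+90],None,fx=4,fy=4,interpolation=2))
base=s[:,:,::-1].copy()
pr=h.project;S=6;h.project=lambda c,X:(pr(c,X)-[315,265]+.5)*S
o=[]
for a in (None,2.6):
    b=cv2.resize(base[265:305,315:368],None,fx=S,fy=S,interpolation=2)
    if a: h.drawtab(b,'scene',a,(0,255,0))
    o.append(b)
cv2.imwrite('pics/s11.png',np.hstack(o))
E
```

```text
15.85 [ 498.7 -158.2  209.7] [-3.1398  0.0039  0.1251] F [-0.24  0.2  -0.04] M [ 0.001  0.001 -0.032] w 62.84
cap_top 0.77 [ 527.5 -156.1   88.3] [ -7.2 -28.9  88.3]
cap_mid 0.78 [ 520.1 -159.4   77.3] [-14.9 -31.3  77.3]
tab_grip 0.78 [ 629.  -145.2  139.6] [ 94.9 -30.8 139.6]
tab_hinge 0.93 [ 565.8 -150.4   98. ] [ 31.6 -28.   98. ]
scene cap_top 0.85 [ 518.1 -155.3   87.6] [-16.4 -27.   87.6]
scene cap_mid 0.79 [ 518.3 -155.6   76.7] [-16.2 -27.2  76.7]
scene tab_grip 0.9 [ 635.3 -139.1  133.2] [102.  -25.5 133.2]
scene tab_hinge 0.96 [ 564.8 -149.2   93.2] [ 30.7 -26.7  93.2]
top cap_top 0.49 [ 523.8 -155.3   87. ] [-10.8 -27.7  87. ]
top cap_mid 0.46 [ 523.2 -154.5   78.6] [-11.3 -26.8  78.6]
[318.94191887 214.58181726]
```

View pics/w11z.png

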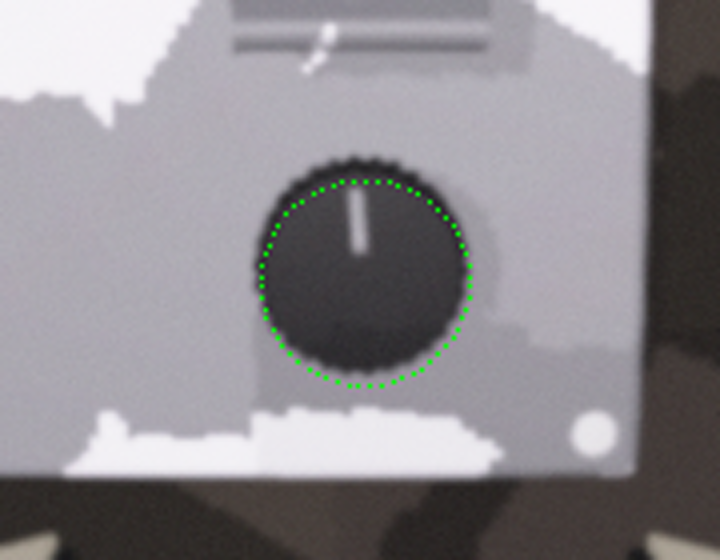

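View pics/s11.png

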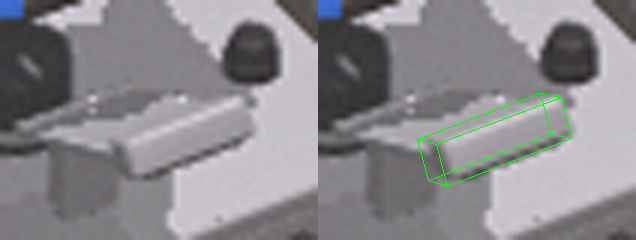

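Request:
{"method": "servo_tool", "body": {"series": [[0.65, 0.22, 0.014, 0.3, 0], [0.6, 0.226, 0.014, 0.3, 0], [0.57, 0, 0, 0.3, 0.0972], [0.57, 0, 0, 0.3, 0.0972], [0.57, 0, 0, 0.3, 0.0972], [0.57, 0, 0, 0.3, 0.0972], [0.57, 0, 0, 0.3, 0], [0.57, 0, 0, 0.3, 0], [0.57, 0, 0, 0, 0]]}}

```text
time: 17.73
tool_pos: [522.9, -156.5, 89.0]
tcp_rot: [3.141, 0.003, -0.483]
contact_force: [0.3, -0.1, -0.3]
grip_width: 52.5
```

```bash
python3 st.py;python3 - <<'E'
from h import *
w=bot.capture('wrist');save(w,'w12');print(bot.get_obs()['joint_positions'].round(2))
s=bot.capture('scene')
cv2.imwrite('pics/s12.png',cv2.resize(s[190:330,240:400,::-1],None,fx=4,fy=4,interpolation=2))
E
```

```text
17.73 [ 522.9 -156.5   89. ] [ 3.1414e+00  3.0000e-03 -4.8270e-01] F [ 0.29 -0.1  -0.35] M [0.057 0.039 0.02 ] w 52.49
[-0.43  0.53  1.64 -0.    0.97  1.62]
```

View pics/w12.png

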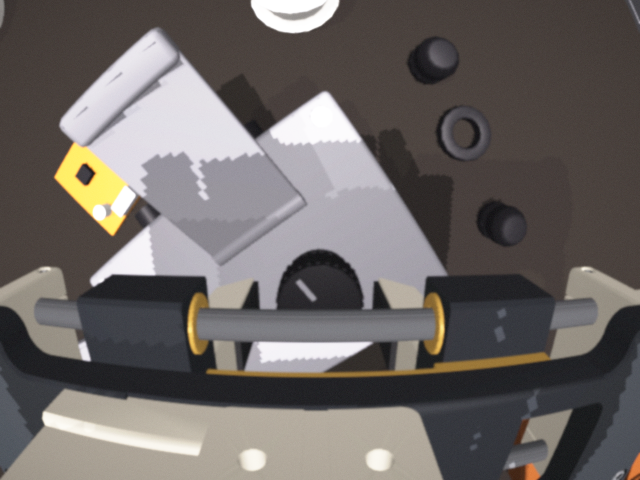

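View pics/s12.png

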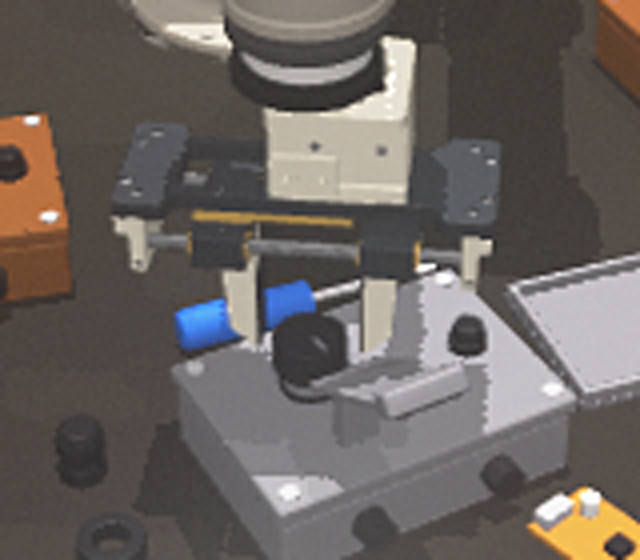

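Request:
{"method": "servo_tool", "body": {"series": [[0.57, 0, 0, 0.26, 0], [0.55, 0, 0, 0.26, 0], [0.5, 0, 0, 0, 0], [0.46, 0, 0, 0, 0], [0.45, 0, 0, 0, 0]]}}

```text
time: 18.45
tool_pos: [523.2, -157.6, 64.6]
tcp_rot: [3.14, 0.0, -0.484]
contact_force: [-2.9, -4.6, -2.5]
grip_width: 41.8
```

```bash
python3 st.py
```

```text
18.45 [ 523.2 -157.6   64.6] [ 3.1404e+00  2.0000e-04 -4.8410e-01] F [-2.87 -4.56 -2.52] M [-0.645  0.363  0.009] w 41.82
```

Request:
{"method": "servo_tool", "body": {"series": [[0.445, 0, 0, 0, 0], [0.44, 0, 0, 0, 0], [0.44, 0, 0, 0, 0]]}}

```text
time: 18.82
tool_pos: [523.0, -158.0, 64.6]
tcp_rot: [3.14, 0.0, -0.484]
contact_force: [-3.4, -5.9, -2.0]
grip_width: 40.6
```

```bash
python3 st.py
```

```text
18.82 [ 523.  -158.    64.6] [ 3.1398e+00  2.0000e-04 -4.8430e-01] F [-3.36 -5.95 -2.03] M [-0.817  0.572  0.034] w 40.59
```

Request:
{"method": "servo_tool", "body": {"series": [[0.44, 0, 0.03, 0, 0], [0.44, 0, 0, 0, 0]]}}

```text
time: 19.08
tool_pos: [523.2, -158.4, 64.9]
tcp_rot: [-3.142, -0.001, -0.485]
contact_force: [-1.1, -2.2, 0.1]
grip_width: 40.2
```

```bash
python3 st.py
```

```text
19.07 [ 523.2 -158.4   64.9] [-3.1415e+00 -9.0000e-04 -4.8450e-01] F [-1.12 -2.16  0.06] M [-0.182  0.188  0.012] w 40.18
```

Request:
{"method": "servo_tool", "body": {"series": [[0.435, 0, 0.012, 0, 0], [0.43, 0, 0, 0, 0], [0.43, 0, 0, 0, 0]]}}

```text
time: 19.45
tool_pos: [522.9, -158.7, 64.8]
tcp_rot: [-3.141, -0.001, -0.484]
contact_force: [-0.4, -0.2, 1.0]
grip_width: 39.6
```

```bash
python3 st.py
```

```text
19.45 [ 522.9 -158.7   64.8] [-3.1414e+00 -7.0000e-04 -4.8440e-01] F [-0.4  -0.21  1.02] M [ 0.086 -0.124  0.025] w 39.58
```

Request:
{"method": "servo_tool", "body": {"series": [[0.43, 0, 0, -0.003, -0.067], [0.43, 0, 0, -0.006, -0.067], [0.43, 0, 0, 0, 0]]}}

```text
time: 19.82
tool_pos: [523.2, -158.1, 65.1]
tcp_rot: [-3.14, -0.001, -0.275]
contact_force: [2.6, 4.5, 0.7]
grip_width: 40.0
```

```bash
python3 st.py;python3 - <<'E'
from h import *
w=bot.capture('wrist');cv2.imwrite('pics/w13.png',cv2.resize(w[220:340,220:420,::-1],None,fx=3,fy=3))
E
```

```text
19.82 [ 523.2 -158.1   65.1] [-3.1404e+00 -8.0000e-04 -2.7540e-01] F [2.59 4.5  0.69] M [ 0.803 -0.443 -0.34 ] w 40.04
```

View pics/w13.png

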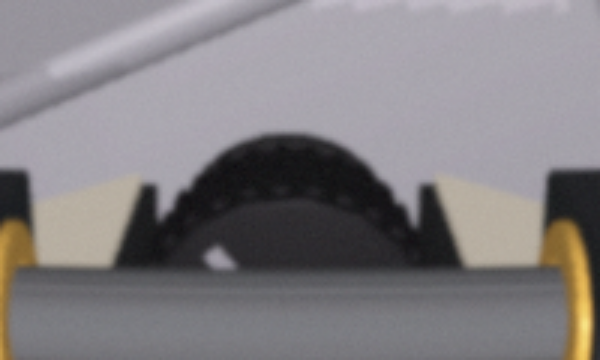

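Request:
{"method": "servo_tool", "body": {"series": [[0.43, 0, -0.024, -0.006, -0.04], [0.43, 0, -0.006, -0.006, -0.067], [0.43, 0, -0.006, -0.006, -0.067], [0.43, 0, 0, 0, 0]]}}

```text
time: 20.38
tool_pos: [523.3, -157.1, 65.9]
tcp_rot: [3.141, -0.0, -0.004]
contact_force: [2.0, 0.7, -0.3]
grip_width: 39.4
```

```bash
python3 st.py;python3 - <<'E'
from h import *
w=bot.capture('wrist');cv2.imwrite('pics/w14.png',cv2.resize(w[220:340,220:420,::-1],None,fx=3,fy=3))
E
```

```text
20.38 [ 523.3 -157.1   65.9] [ 3.1414e+00 -5.0000e-04 -3.5000e-03] F [ 1.98  0.7  -0.28] M [ 0.327 -0.379 -0.327] w 39.38
```

View pics/w14.png

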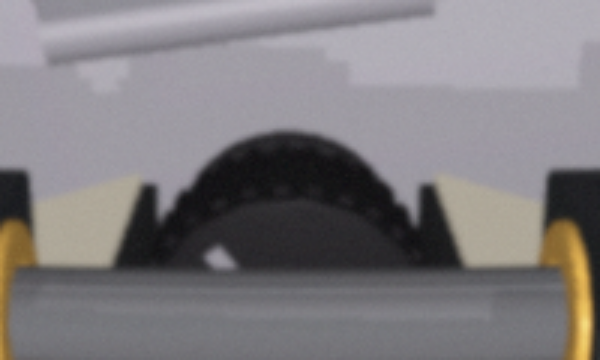

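Request:
{"method": "servo_tool", "body": {"series": [[0.43, 0, -0.006, -0.006, -0.067], [0.43, 0, -0.006, -0.006, -0.067], [0.43, 0, -0.006, -0.006, -0.067], [0.43, 0, 0, 0, 0]]}}

```text
time: 20.92
tool_pos: [523.1, -156.1, 66.9]
tcp_rot: [3.142, -0.0, 0.312]
contact_force: [2.9, 2.2, -0.4]
grip_width: 39.5
```

```bash
python3 st.py
```

```text
20.93 [ 523.1 -156.1   66.9] [ 3.1415e+00 -3.0000e-04  3.1170e-01] F [ 2.89  2.25 -0.36] M [ 0.402 -0.387 -0.331] w 39.49
```

Request:
{"method": "servo_tool", "body": {"series": [[0.43, 0, -0.006, -0.006, -0.067], [0.43, 0, -0.006, -0.006, -0.067], [0.43, 0, -0.006, -0.006, -0.067], [0.43, 0, -0.006, -0.006, -0.067], [0.43, 0, 0, 0, 0]]}}

```text
time: 21.55
tool_pos: [522.4, -154.9, 68.1]
tcp_rot: [-3.141, -0.0, 0.732]
contact_force: [1.7, 3.7, 1.6]
grip_width: 39.6
```

```bash
python3 st.py;python3 - <<'E'
from h import *
w=bot.capture('wrist');cv2.imwrite('pics/w15.png',cv2.resize(w[220:340,220:420,::-1],None,fx=3,fy=3))
E
```

```text
21.55 [ 522.4 -154.9   68.1] [-3.1414e+00 -1.0000e-04  7.3200e-01] F [1.7  3.71 1.55] M [ 0.557 -0.335 -0.301] w 39.62
```

View pics/w15.png

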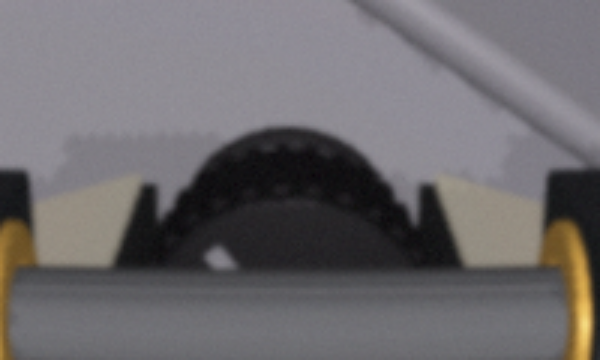

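Request:
{"method": "servo_tool", "body": {"series": [[0.43, 0, 0, 0, 0.06], [0.48, 0, 0, 0, 0], [0.53, 0, 0, 0, 0], [0.53, -0.066, 0.008, 0.04, 0], [0.53, 0, 0, 0, 0.1], [0.53, 0, 0, 0, 0.1], [0.53, 0, 0, 0, 0.1], [0.53, 0, 0, 0, 0.1], [0.53, 0, 0, 0, 0.1], [0.53, 0, 0, 0, 0.1], [0.53, 0, 0, 0, 0.1], [0.53, 0, 0, 0, 0]]}}

```text
time: 23.1
tool_pos: [519.7, -157.6, 65.8]
tcp_rot: [3.141, 0.0, -0.456]
contact_force: [0.4, -0.3, 0.1]
grip_width: 48.5
```

```bash
python3 st.py;python3 - <<'E'
from h import *
w=bot.capture('wrist');cv2.imwrite('pics/w16.png',cv2.resize(w[220:340,220:420,::-1],None,fx=3,fy=3))
E
```

```text
23.1 [ 519.7 -157.6   65.8] [ 3.1413e+00  4.0000e-04 -4.5630e-01] F [ 0.36 -0.25  0.09] M [ 0.072 -0.035  0.052] w 48.5
```

View pics/w16.png

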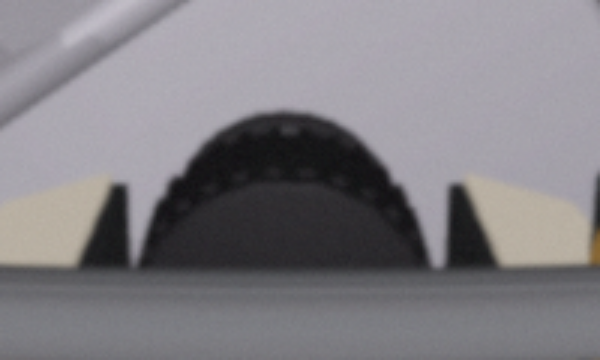

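Cap now centred between the fingers (288 of 290 px in crop). Regrip.

Request:
{"method": "servo_tool", "body": {"series": [[0.47, 0, 0, 0, 0], [0.445, 0, 0, 0, 0], [0.435, 0, 0, 0, 0], [0.43, 0, 0, 0, 0], [0.43, 0, 0, 0, 0]]}}

```text
time: 23.78
tool_pos: [520.1, -157.3, 66.0]
tcp_rot: [-3.141, -0.0, -0.457]
contact_force: [0.5, 2.0, 0.7]
grip_width: 39.7
```

```bash
python3 st.py
```

```text
23.77 [ 520.1 -157.3   66. ] [-3.1415e+00 -1.0000e-04 -4.5750e-01] F [0.55 2.02 0.7 ] M [ 0.351 -0.15   0.007] w 39.66
```

Request:
{"method": "servo_tool", "body": {"series": [[0.43, 0, 0, -0.001, -0.067], [0.43, 0, 0, -0.006, -0.067], [0.43, 0, 0, -0.006, -0.067], [0.43, 0, 0, 0, 0]]}}

```text
time: 24.28
tool_pos: [520.1, -157.2, 66.6]
tcp_rot: [-3.141, -0.0, -0.143]
contact_force: [-0.2, 1.9, -0.7]
grip_width: 39.5
```

```bash
python3 st.py
```

```text
24.27 [ 520.1 -157.2   66.6] [-3.1412e+00 -2.0000e-04 -1.4340e-01] F [-0.22  1.88 -0.7 ] M [ 0.42  -0.167 -0.358] w 39.54
```

Request:
{"method": "servo_tool", "body": {"series": [[0.43, 0, 0, -0.006, -0.067], [0.43, 0, 0, -0.006, -0.067], [0.43, 0, 0, -0.006, -0.067], [0.43, 0, 0, 0, 0]]}}

```text
time: 24.78
tool_pos: [520.1, -157.2, 67.5]
tcp_rot: [-3.141, -0.0, 0.171]
contact_force: [1.4, 3.4, 0.1]
grip_width: 39.6
```

```bash
python3 st.py
```

```text
24.77 [ 520.1 -157.2   67.5] [-3.1413e+00 -2.0000e-04  1.7070e-01] F [1.42 3.39 0.11] M [ 0.495 -0.198 -0.227] w 39.6
```

Request:
{"method": "servo_tool", "body": {"series": [[0.43, 0, 0, -0.006, -0.067], [0.43, 0, 0, -0.006, -0.067], [0.43, 0, 0, 0, 0]]}}

```text
time: 25.15
tool_pos: [520.1, -157.1, 68.2]
tcp_rot: [-3.141, -0.0, 0.38]
contact_force: [1.4, 4.3, 0.3]
grip_width: 39.4
```

```bash
python3 st.py
```

```text
25.15 [ 520.1 -157.1   68.2] [-3.1414e+00 -3.0000e-04  3.8040e-01] F [1.44 4.27 0.34] M [ 0.617 -0.266 -0.306] w 39.45
```

Request:
{"method": "servo_tool", "body": {"series": [[0.43, 0, -0.01, -0.004, -0.04], [0.43, 0, -0.005, -0.004, -0.04], [0.43, 0, 0, 0, 0]]}}

```text
time: 25.52
tool_pos: [520.0, -157.0, 68.6]
tcp_rot: [3.141, -0.0, 0.506]
contact_force: [2.6, 1.7, -0.9]
grip_width: 39.5
```

```bash
python3 st.py
```

```text
25.52 [ 520.  -157.    68.6] [ 3.1407e+00 -3.0000e-04  5.0590e-01] F [ 2.55  1.72 -0.87] M [ 0.147 -0.428 -0.281] w 39.47
```

Request:
{"method": "servo_tool", "body": {"series": [[0.43, 0, 0, -0.004, -0.04], [0.43, 0, 0, 0, 0]]}}

```text
time: 25.78
tool_pos: [520.0, -157.0, 68.8]
tcp_rot: [3.141, -0.0, 0.569]
contact_force: [2.3, 0.6, -1.7]
grip_width: 39.6
```

```bash
python3 st.py
```

```text
25.77 [ 520.  -157.    68.8] [ 3.1407e+00 -3.0000e-04  5.6920e-01] F [ 2.32  0.61 -1.7 ] M [ 0.127 -0.417 -0.286] w 39.62
```

Request:
{"method": "servo_tool", "body": {"series": [[0.43, 0, 0, -0.004, -0.04], [0.43, 0, 0, 0, 0]]}}

```text
time: 26.02
tool_pos: [520.0, -157.0, 69.0]
tcp_rot: [3.141, -0.0, 0.632]
contact_force: [2.7, -0.5, -1.9]
grip_width: 39.2
```

```bash
python3 st.py
```

```text
26.02 [ 520. -157.   69.] [ 3.1408e+00 -2.0000e-04  6.3230e-01] F [ 2.66 -0.55 -1.91] M [ 0.006 -0.601 -0.262] w 39.17
```

Request:
{"method": "servo_tool", "body": {"series": [[0.43, 0, 0, -0.004, -0.04], [0.43, 0, 0, 0, 0]]}}

```text
time: 26.28
tool_pos: [520.0, -157.0, 69.2]
tcp_rot: [3.141, -0.0, 0.695]
contact_force: [3.8, 0.1, -1.7]
grip_width: 39.6
```

```bash
python3 st.py
```

```text
26.27 [ 520.  -157.    69.2] [ 3.1408e+00 -2.0000e-04  6.9540e-01] F [ 3.76  0.07 -1.66] M [-0.09  -0.598 -0.295] w 39.57
```

Request:
{"method": "servo_tool", "body": {"series": [[0.43, 0, 0, -0.004, -0.04], [0.43, 0, 0, 0, 0]]}}

```text
time: 26.52
tool_pos: [520.0, -156.9, 69.4]
tcp_rot: [3.141, -0.0, 0.758]
contact_force: [4.7, 0.2, -2.9]
grip_width: 39.6
```

```bash
python3 st.py
```

```text
26.52 [ 520.  -156.9   69.4] [ 3.1408e+00 -1.0000e-04  7.5830e-01] F [ 4.66  0.15 -2.94] M [-0.119 -0.675 -0.246] w 39.64
```

Request:
{"method": "servo_tool", "body": {"series": [[0.43, 0, 0, 0.02, 0.06], [0.48, 0, 0, 0, 0], [0.53, 0, 0, 0, 0], [0.53, 0, 0.02, 0, 0.1], [0.53, 0, 0, 0, 0.1], [0.53, 0, 0, 0, 0.1], [0.53, 0, 0, 0, 0.1], [0.53, 0, 0, 0, 0.1], [0.53, 0, 0, 0, 0.1], [0.53, 0, 0, 0, 0]]}}

```text
time: 27.78
tool_pos: [519.9, -157.5, 68.2]
tcp_rot: [3.141, 0.001, -0.274]
contact_force: [0.8, 0.4, -0.3]
grip_width: 48.9
```

```bash
python3 st.py;python3 - <<'E'
from h import *
w=bot.capture('wrist');cv2.imwrite('pics/w17.png',cv2.resize(w[220:340,220:420,::-1],None,fx=3,fy=3))
s=bot.capture('scene');cv2.imwrite('pics/s17.png',cv2.resize(s[225:315,280:370,::-1],None,fx=6,fy=6,interpolation=2))
for l in('cap_top','cap_mid'):
  for d in bot.pinpoint('scene',l)[:4]:
    q=toworld('scene',d['point'])
    if np.linalg.norm(q[:2]-P[:2])<150: print(l,round(d['p'],2),q.round(1))
E
```

```text
27.77 [ 519.9 -157.5   68.2] [ 3.1415e+00  9.0000e-04 -2.7380e-01] F [ 0.8   0.44 -0.33] M [0.041 0.025 0.038] w 48.89
cap_top 0.51 [ 520.  -156.4   94.8]
cap_mid 0.51 [ 518.8 -153.3   81.6]
```

View pics/w17.png

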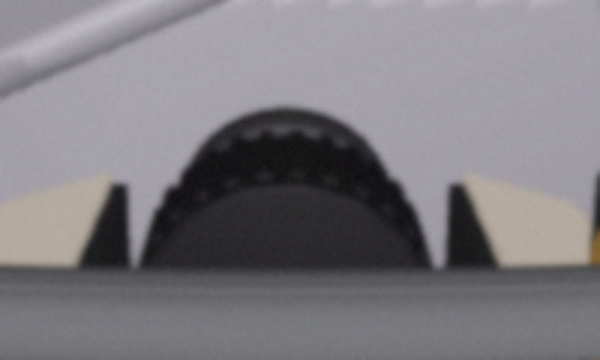

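View pics/s17.png

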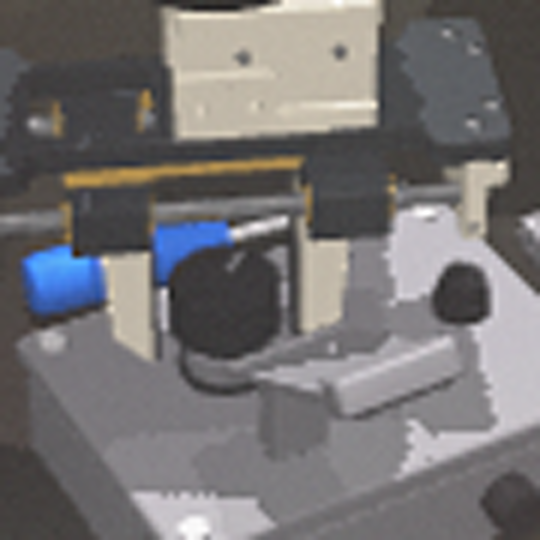

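```bash
python3 - <<'E'
from h import *
m=bot.camera_model('scene');M=np.array(m['world_from_camera']);K=np.array(m['mtx'])
def bp(u,z):
    r=np.linalg.inv(K)@np.array([u[0],u[1],1]);d=M[:3,:3]@np.array([r[0],-r[1],-r[2]]);o=M[:3,3];return o+d*(z-o[2])/d[2]
for u,z in (((320.,275.75),90),((319.5,268.7),95)):
    q=bp(u,z)-[520,-157.2,0];print(q.round(1),np.arctan2(q[1],q[0]).round(2))
for z,zz in ((90,90),(95,95),(96,96)): print(project('scene',[520,-157.2,z]))
E
```

```text
[11.9  3.2 90. ] 0.26
[-5.   8.6 95. ] 2.09
[316.61847633 272.81304535]
[316.57991584 271.01309394]
[316.57217584 270.65180105]
```

Request:
{"method": "servo_tool", "body": {"series": [[0.47, 0, 0, 0, 0], [0.445, 0, 0, 0, 0], [0.435, 0, 0, 0, 0], [0.43, 0, 0, 0, 0], [0.43, 0, 0, 0, 0]]}}

```text
time: 28.6
tool_pos: [520.4, -157.3, 68.4]
tcp_rot: [-3.141, -0.0, -0.275]
contact_force: [0.1, 2.0, 0.3]
grip_width: 39.4
```

```bash
python3 st.py
```

```text
28.6 [ 520.4 -157.3   68.4] [-3.1414 -0.     -0.2754] F [0.13 2.   0.26] M [ 0.407 -0.05   0.057] w 39.39
```

Request:
{"method": "servo_tool", "body": {"series": [[0.43, 0, 0, 0, -0.04], [0.43, 0, 0, 0, -0.04], [0.43, 0, 0, 0, 0]]}}

```text
time: 28.98
tool_pos: [520.4, -157.3, 68.4]
tcp_rot: [-3.141, -0.0, -0.151]
contact_force: [1.1, 2.3, 1.0]
grip_width: 39.7
```

```bash
python3 st.py
```

```text
28.98 [ 520.4 -157.3   68.4] [-3.1411e+00 -1.0000e-04 -1.5090e-01] F [1.11 2.27 0.97] M [ 0.482 -0.074 -0.32 ] w 39.71
```

Request:
{"method": "servo_tool", "body": {"series": [[0.43, 0, 0, -0.004, -0.04], [0.43, 0, 0, 0, 0]]}}

```text
time: 29.22
tool_pos: [520.4, -157.2, 68.6]
tcp_rot: [-3.141, -0.0, -0.089]
contact_force: [1.1, 3.2, 1.4]
grip_width: 39.6
```

```bash
python3 st.py
```

```text
29.23 [ 520.4 -157.2   68.6] [-3.1412e+00 -1.0000e-04 -8.8900e-02] F [1.1  3.19 1.43] M [ 0.585 -0.188 -0.333] w 39.59
```

Request:
{"method": "servo_tool", "body": {"series": [[0.43, 0, 0, -0.004, -0.04], [0.43, 0, 0, 0, 0]]}}

```text
time: 29.48
tool_pos: [520.4, -157.2, 68.7]
tcp_rot: [-3.141, -0.0, -0.026]
contact_force: [1.1, 3.2, 0.3]
grip_width: 39.7
```

```bash
python3 st.py
```

```text
29.48 [ 520.4 -157.2   68.7] [-3.1412e+00 -1.0000e-04 -2.6500e-02] F [1.1  3.17 0.25] M [ 0.739 -0.207 -0.27 ] w 39.66
```

Request:
{"method": "servo_tool", "body": {"series": [[0.43, 0, 0, -0.004, -0.04], [0.43, 0, 0, 0, 0]]}}

```text
time: 29.72
tool_pos: [520.4, -157.2, 68.9]
tcp_rot: [-3.141, -0.0, 0.036]
contact_force: [1.7, 4.7, -0.1]
grip_width: 39.4
```

```bash
python3 st.py
```

```text
29.73 [ 520.4 -157.2   68.9] [-3.1412 -0.      0.036 ] F [ 1.74  4.71 -0.11] M [ 0.801 -0.198 -0.292] w 39.41
```

Request:
{"method": "servo_tool", "body": {"series": [[0.43, 0, -0.012, -0.004, -0.04], [0.43, 0, 0, 0, 0]]}}

```text
time: 29.98
tool_pos: [520.1, -157.1, 69.0]
tcp_rot: [3.141, 0.0, 0.099]
contact_force: [1.1, 1.8, -1.6]
grip_width: 39.6
```

```bash
python3 st.py
```

```text
29.98 [ 520.1 -157.1   69. ] [3.1414e+00 5.0000e-04 9.8800e-02] F [ 1.08  1.79 -1.56] M [ 0.322 -0.116 -0.318] w 39.64
```

Request:
{"method": "servo_tool", "body": {"series": [[0.43, 0, 0, -0.004, -0.04], [0.43, 0, 0, 0, 0]]}}

```text
time: 30.22
tool_pos: [520.2, -157.1, 69.1]
tcp_rot: [3.141, 0.0, 0.162]
contact_force: [1.2, 1.2, -3.0]
grip_width: 39.7
```

```bash
python3 st.py
```

```text
30.23 [ 520.2 -157.1   69.1] [3.1415e+00 4.0000e-04 1.6150e-01] F [ 1.23  1.24 -2.98] M [ 0.23  -0.13  -0.281] w 39.71
```

```bash
python3 - <<'E'
from h import *
s=bot.capture('scene');cv2.imwrite('pics/s18.png',cv2.resize(s[225:315,280:370,::-1],None,fx=6,fy=6,interpolation=2))
w=bot.capture('wrist');save(w,'w18')
E
```

```text
(no output)
```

View pics/s18.png

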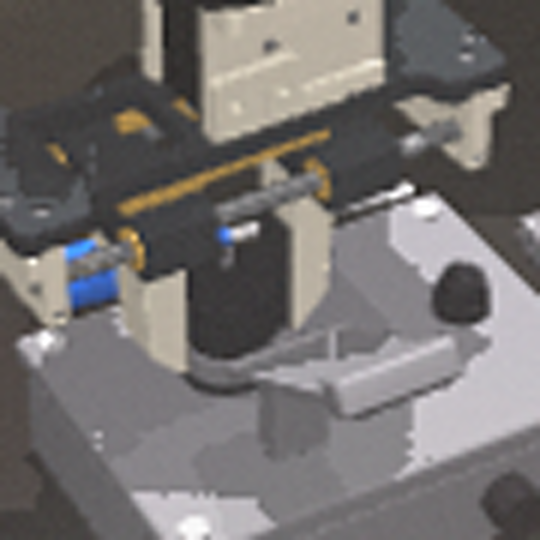

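View pics/w18.png

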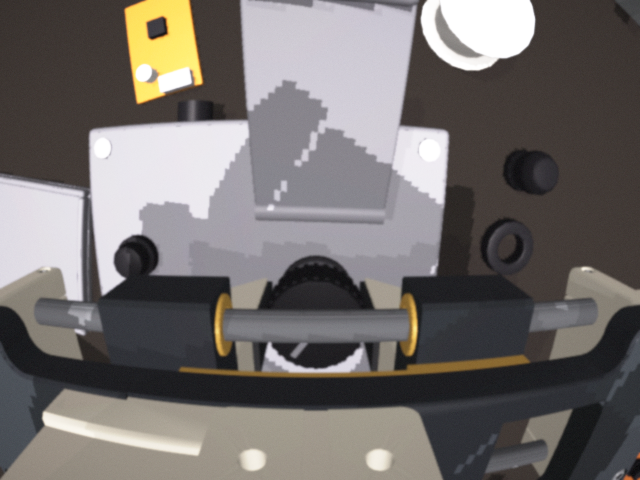

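Request:
{"method": "servo_tool", "body": {"series": [[0.43, 0, 0, 0, -0.04], [0.43, 0, 0, 0, 0]]}}

```text
time: 30.58
tool_pos: [520.1, -157.1, 69.2]
tcp_rot: [3.141, 0.0, 0.225]
contact_force: [0.1, 0.8, -0.6]
grip_width: 40.0
```

```bash
python3 st.py; python3 - <<'E'
from h import *
w=bot.capture('wrist');save(w,'w19')
a=cv2.imread('pics/w18.png')[250:375,260:372];b=cv2.imread('pics/w19.png')[250:375,260:372]
cv2.imwrite('pics/w1819.png',cv2.resize(np.hstack([a,b]),None,fx=3.5,fy=3.5,interpolation=2))
E
```

```text
30.57 [ 520.1 -157.1   69.2] [3.1415e+00 5.0000e-04 2.2520e-01] F [ 0.08  0.76 -0.62] M [ 0.181  0.039 -0.366] w 40.02
```

View pics/w1819.png

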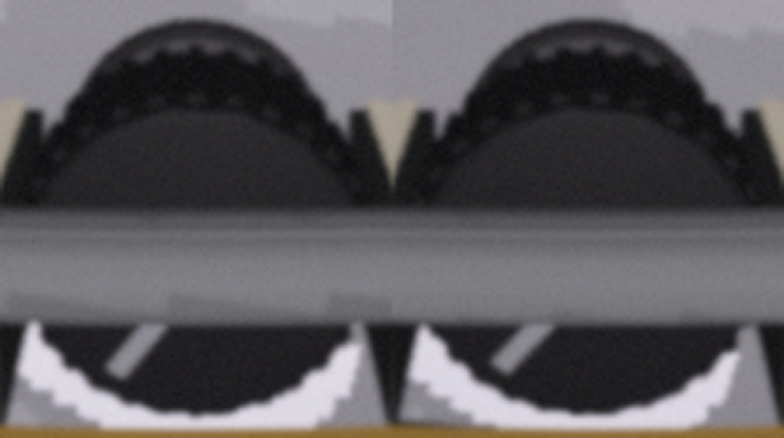

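The mark moved about 0.07 rad relative to the hand, so the pads slip at about 0.33 N m, perhaps because the cap is at its stop. I'll tighten slightly and test a small turn.

Request:
{"method": "servo_tool", "body": {"series": [[0.425, 0, 0, 0, 0], [0.425, 0, 0, 0, -0.04], [0.425, 0, 0, 0, 0]]}}

```text
time: 31.0
tool_pos: [520.1, -157.0, 69.3]
tcp_rot: [3.142, 0.0, 0.288]
contact_force: [0.4, -0.7, -3.7]
grip_width: 39.5
```

```bash
python3 st.py; python3 - <<'E'
from h import *
w=bot.capture('wrist');save(w,'w20')
a=cv2.imread('pics/w19.png')[250:375,260:372];b=cv2.imread('pics/w20.png')[250:375,260:372]
cv2.imwrite('pics/w1920.png',cv2.resize(np.hstack([a,b]),None,fx=3.5,fy=3.5,interpolation=2))
E
```

```text
31.0 [ 520.1 -157.    69.3] [3.1416e+00 4.0000e-04 2.8840e-01] F [ 0.42 -0.65 -3.74] M [-0.018  0.095 -0.52 ] w 39.49
```

View pics/w1920.png

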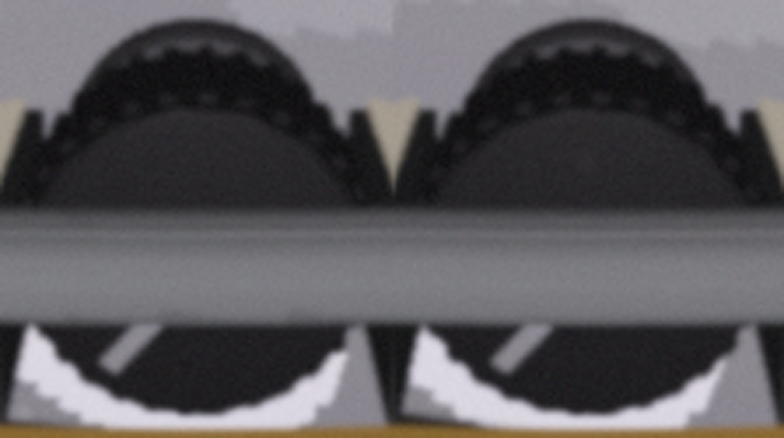

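Torque climbed to 0.52 N m without slip, so the cap is at its stop. Easing off and letting go.

Request:
{"method": "servo_tool", "body": {"series": [[0.425, 0, 0, 0, 0.06], [0.425, 0, 0, 0, 0.05], [0.43, 0, 0, 0, 0]]}}

```text
time: 31.42
tool_pos: [520.1, -157.0, 69.3]
tcp_rot: [3.141, 0.0, 0.117]
contact_force: [-0.5, -0.7, -4.2]
grip_width: 39.2
```

```bash
python3 st.py
```

```text
31.43 [ 520.1 -157.    69.3] [3.1412e+00 4.0000e-04 1.1740e-01] F [-0.52 -0.66 -4.17] M [-0.109  0.129 -0.113] w 39.24
```

Request:
{"method": "servo_tool", "body": {"series": [[0.46, 0, 0, 0, 0], [0.55, 0, 0, 0, 0], [0.6, 0, 0, -0.2, 0], [0.6, 0, 0, -0.5, 0], [0.6, 0, 0, -0.6, 0], [0.6, -0.3, 0, -0.6, 0], [0.6, -0.3, 0, -0.6, 0], [0.6, 0, 0, 0, 0]]}}

```text
time: 32.42
tool_pos: [491.3, -161.1, 197.5]
tcp_rot: [3.138, -0.005, 0.117]
contact_force: [-0.2, 0.1, -0.5]
grip_width: 55.1
```

```bash
python3 st.py; python3 - <<'E'
from h import *
import h
w=bot.capture('wrist');M=bot.camera_model('wrist')['world_from_camera'];save(w,'w21')
for l in('cap_top','cap_mid','tab_grip'):
  for d in bot.pinpoint('wrist',l)[:3]:
    q=toworld('wrist',d['point'],M)
    if np.linalg.norm(q[:2]-P[:2])<150: print('w',l,round(d['p'],2),q.round(1))
s=bot.capture('scene');save(s,'s21f')
for l in('cap_top','cap_mid','tab_grip'):
  for d in bot.pinpoint('scene',l)[:3]:
    q=toworld('scene',d['point'])
    if np.linalg.norm(q[:2]-P[:2])<150: print('s',l,round(d['p'],2),q.round(1))
base=cv2.imread('pics/scene0.png')
s9=s[225:315,280:370,::-1].copy();S=6
b=cv2.resize(s9,None,fx=S,fy=S,interpolation=2)
for z,col in((93,(0,0,255)),(96.2,(0,255,0))):
    q=np.array([(project('scene',[520+20*np.cos(t),-157.2+20*np.sin(t),z])-[280,225]+.5)*S for t in np.linspace(0,6.28,40)]);cv2.polylines(b,[q.astype(int)],True,col,1)
cv2.imwrite('pics/s21.png',b)
E
```

```text
32.42 [ 491.3 -161.1  197.5] [ 3.1382 -0.005   0.117 ] F [-0.24  0.12 -0.5 ] M [ 0.016 -0.019 -0.045] w 55.13
w cap_top 0.87 [ 524.4 -155.1   95.7]
w cap_mid 0.85 [ 519.3 -156.7   82.2]
w tab_grip 0.63 [ 626.1 -145.8  136.2]
s cap_top 0.85 [ 516.5 -154.1   95.8]
s cap_mid 0.62 [ 515.4 -152.7   81.3]
s tab_grip 0.71 [ 636.6 -140.2  134.4]
```

View pics/s21.png

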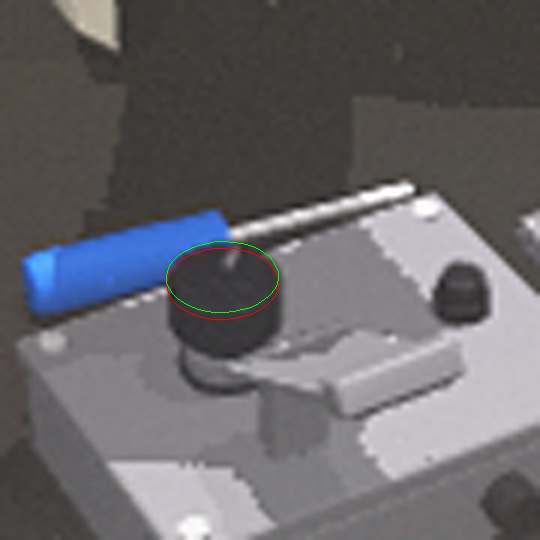

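View pics/w21.png

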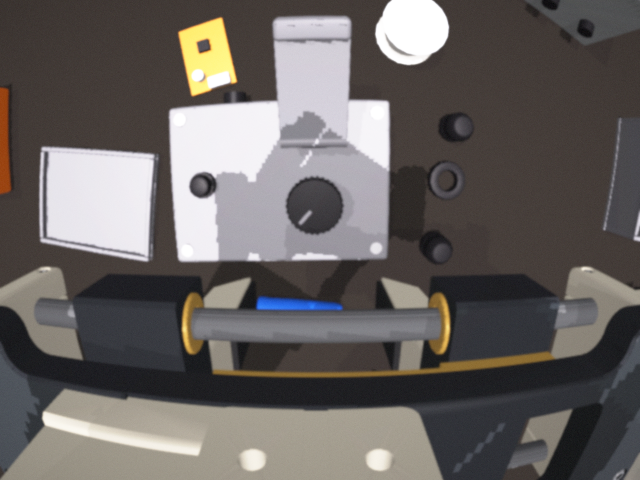

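The checks agree. The mark has turned from about 0.2 to 2.6 rad (2.4 rad), the cap top is at about 96 mm, and the tab is folded back. Handing in.

```bash
python3 -c "
from plant import bot
print(bot.close_job())"
```

```text
the job is handed in; nothing more can be done
None
```

The vent on the grey box is open and the job is handed in, at about 32.5 s of the 72 s allowed. No verdict was reported.

**What I did**
- **Tab:** I pinched the thumb ridge and lifted the tab around its arc. I then pushed it slowly onto its stop by its inner face with the fingers shut; the push peaked at about 22 N before I backed off.
- **Cap:** I unscrewed it counter-clockwise in three light grips. The torque held near 0.3 N m, then climbed to 0.52 N m at the stop. I turned back at once to about 0.1 N m, let go and withdrew.

**Last checks**
- **Cap turn:** the mark on the cap had turned about 2.4 rad in total, which matches the full travel.
- **Cap height:** both cameras put the cap top at about 95.8 mm. The stop is at 96.2 mm.
- **Tab:** it stayed folded at about 2.6 rad.
- **Contact:** the robot was clear, with forces near zero.
- **Surroundings:** nearby items on the bench looked undisturbed.

**What disagreed or was not measured**
- **First tab fold:** after the first fold the pinch had slipped and the tab stood at only about 2.5 rad. The push fixed that.
- **Cap slip:** near the end of the cap's travel the pads slipped a little, so I tightened the grip slightly for the final turn.
- **Grip force:** I could not read it directly. I kept it low by closing only just below the cap's width.
- **Neck twist:** I could not measure it either. The peak torque implies about 0.21 rad, under the 0.30 limit.

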